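# Clear the setting weights and scan the bonded joint of a switch bracket

## Robot

A 6-joint arm with a two-finger parallel gripper is mounted at the origin on the work surface. World frame = base frame: x ahead of the robot, y to its left, z up, the work surface at z = 0. Lengths are in mm, angles in rad, forces in N, time in s.
With the tool pointing down it reaches from about 250 to 800 mm from the base axis. Payload 8.5 kg.
Tool frame: the origin (TCP) lies at the very end of the fingers, on their centre line; the grasp point (between the pads) lies arm.grip_point_offset behind it (arm.grip_point_offset is the distance from the TCP to the grasp point, in mm); z points along the fingers, y is the line along which they close (so a half turn about z gives the same grasp; the last joint's range is limited). The gripper opens to 85 mm and grips with 20 to 120 N. Pads are 22 mm wide; open, the fingers measure 114 mm over their backs; the gripper's body (76 mm by 85 mm) begins 54 mm behind the grasp point. The pads swing forward as they close: fully open they stand 13 mm farther back than shut.
Start: joints at [-1.137, 0.238, -0.013, 1.319, 0, 1.571], TCP at [220.648, -476.331, 207.876] pointing down, gripper open.
Joint ranges: [-2.66, 2.66], [-1.03, 1.9], [-1.14, 1.46], [-1.82, 2.27], [-1.45, 1.34], [-3.14, 3.14]. Speed limits (rad/s): [2.22, 2.22, 2.79, 3.14, 3.14, 3.14].

## Interface

Orientations are given as a unit quaternion [w, x, y, z].
In Python, from plant import arm gives the robot as it stands.
- The arm moves only by the tool apply_moves, never from a script. Its argument "steps" is text: rows parted by semicolons, each of 4 numbers parted by spaces: the shift along the world's x, y, z in mm, then the turn about the world's z in rad. In form: tx ty tz roll; .... A call has 1 to 20 rows; each row is the pose to reach, as a shift and turn from the pose commanded when the call began; what a row does not reach only later rows make up. A row lasts 1/12 s, in which the tool goes at most 41.7 mm and 7.16 degrees, less where a joint would pass 70% of its speed; a pose out of reach is approached as far as the arm can. A call with a gripper value outside its range is refused whole. "jaw" is the finger opening in mm, from 0 to 85.4, set as the call begins (left out, the last holds). The fingers move at their own pace and stop on an object; "grip_force" is the grip in N (left out, the last holds). Time passes only in rows, so rows that repeat a pose let the fingers close. It gives the time, the measured TCP pose, the force, the opening and the grip force at its end, in the units of the state.
- arm.get_obs(): the state, without advancing time (a new reading comes with each control period).
- arm.get_image(name): name is "scene" or "side" or "wrist"; returns a dict with "pixels" (480x640x3 uint8, blue, green, red), "mtx" (3x3 intrinsics, pixels), "rvec" (rotation vector, rad) and "tvec" (3), from world to camera coordinates, as OpenCV has them. Camera axes: x right, y down, z forward; pixel columns grow to the right and rows downward; lengths in mm; the calibration is good to about 2 mm. A picture is of the moment at which its call begins. There is no depth.
- arm.sign_off(): hands the job in; it is judged then, once.
Trained networks look in a picture, given as the dict that the camera call returned (one of the last four; its "shot" number tells which), for a name from the list of things; names that differ only in an ending like _2 or _b are one class to them, and where a whole thing is asked for, a point or a joint stands for the part that bears it (a point fixed in the world has none). Each returns a list of dicts, best first, with "conf" (0 to 1); they miss things now and then, are a little off and sometimes report something else, mostly with a low value. They report only what shows in the picture. A call takes as long as a camera call.
- arm.recognise(label, picture): "box" ([centre column, centre row, width, height] in pixels, round what is visible of it).
- arm.outline_of(label, picture): "mask" (480x640 bool, what is visible of it) and "box" ([centre column, centre row, width, height] in pixels, round what is visible of it).
The state is a dict: "t": time; "joint_positions": joint angles; "qvel": joint speeds; "tau": joint torques, N m; "eef_pos": TCP position; "tool_rot": TCP orientation; "force": force on the tool from outside, world axes, zero at the start; "torque": the same for the moment, N m; "grip_width": finger opening in mm; "grasp_force": force on a finger pad.
Only numpy, scipy, OpenCV 4.12 (cv2) and the standard library are available. Lean on these libraries where they do the work, as an engineer would, in place of code of your own. Each camera call takes 0.05 s, during which the arm holds its last target. There are 200 camera calls.

## Task

The adhesive has cured: lift the setting weights off the bracket's joint and stand them on the white tray, each in an outlined place of its own colour, blue knobs in the blue row and orange knobs in the orange row. Then take the pencil probe from its stand and scan the black joint line from the end with the green dot to the other end, upright and slowly (about 2 cm a second), with the sprung tip lightly on the line all the way, never pressed hard and touching the sheet nowhere else, and hang the probe back in its stand. Leave the other things on the bench where they are.

Things in the scene. Friction and masses are not known exactly. Their poses are not given: they have to be found in the camera images.
- bracket: Galvanised switch bracket, 16 mm thick with its dark fixture plate (220 x 350 mm), fixed to the bench. Origin: centre of the underside, on the bench; z up, y along the long side. Upright flange with 2 black switches, top 76 mm above the bench, along its -x edge (at x -105 mm). Clamps up to 58 mm high near its 4 corners (x -55 and 80 mm). The joint, a flush black line 4 mm wide, crosses the flat sheet.
- seam_start (a point): Point on the middle of the black joint line, on the sheet's surface: START end of the joint; a green paint dot 14 mm wide lies 21 mm beside it. The joint runs straight from start to bend 1, to bend 2, to finish; in the bracket's frame this point is at x -25, y -135, z +16 mm.
- seam_bend_1 (a point): Point on the middle of the black joint line, on the sheet's surface: first bend of the joint, 105 mm from the start. The joint runs straight from start to bend 1, to bend 2, to finish; in the bracket's frame this point is at x -25, y -30, z +16 mm.
- seam_bend_2 (a point): Point on the middle of the black joint line, on the sheet's surface: second bend of the joint, 78 mm from the first. The joint runs straight from start to bend 1, to bend 2, to finish; in the bracket's frame this point is at x +25, y +30, z +16 mm.
- seam_finish (a point): Point on the middle of the black joint line, on the sheet's surface: FINISH end of the joint, 105 mm from the second bend. The joint runs straight from start to bend 1, to bend 2, to finish; in the bracket's frame this point is at x +25, y +135, z +16 mm.
- tray: White flat tray 196 x 136 mm, fixed to the bench, with two rows of three outlined places: blue outlines along its +y side, orange outlines along its -y side. Origin: centre of the underside; x along the rows, z up. Tray floor 6 mm, rim 10 mm above the bench. The blue places are 50 mm squares centred at x -58, 0 and +58, y +29 mm in the tray's frame, the orange ones at x -58, 0 and +58, y -29 mm.
- blue_weight_0_centre (a point): Centre (half-way up, 28 mm above its underside) of a setting weight, may be absent: a steel disc 40 mm in diameter and 24 mm high with a blue round knob on it, 20 mm in diameter and 32 mm high; 56 mm high in all, about 240 g. Its z axis points from the disc up through the knob. Lift it by the knob, which begins 4 mm below this point and ends 28 mm above it. At the start it stands on the joint.
- orange_weight_0_centre (a point): Centre (half-way up, 28 mm above its underside) of a setting weight, may be absent: a steel disc 32 mm in diameter and 24 mm high with an orange round knob on it, 20 mm in diameter and 32 mm high; 56 mm high in all, about 160 g. Its z axis points from the disc up through the knob. Lift it by the knob, which begins 4 mm below this point and ends 28 mm above it. At the start it stands on the joint.
- blue_weight_1_centre (a point): Centre (half-way up, 28 mm above its underside) of a setting weight, may be absent: a steel disc 40 mm in diameter and 24 mm high with a blue round knob on it, 20 mm in diameter and 32 mm high; 56 mm high in all, about 240 g. Its z axis points from the disc up through the knob. Lift it by the knob, which begins 4 mm below this point and ends 28 mm above it. At the start it stands on the joint.
- orange_weight_1_centre (a point): Centre (half-way up, 28 mm above its underside) of a setting weight, may be absent: a steel disc 32 mm in diameter and 24 mm high with an orange round knob on it, 20 mm in diameter and 32 mm high; 56 mm high in all, about 160 g. Its z axis points from the disc up through the knob. Lift it by the knob, which begins 4 mm below this point and ends 28 mm above it. At the start it stands on the joint.
- blue_weight_2_centre (a point): Centre (half-way up, 28 mm above its underside) of a setting weight, may be absent: a steel disc 40 mm in diameter and 24 mm high with a blue round knob on it, 20 mm in diameter and 32 mm high; 56 mm high in all, about 240 g. Its z axis points from the disc up through the knob. Lift it by the knob, which begins 4 mm below this point and ends 28 mm above it. At the start it stands on the joint.
- orange_weight_2_centre (a point): Centre (half-way up, 28 mm above its underside) of a setting weight, may be absent: a steel disc 32 mm in diameter and 24 mm high with an orange round knob on it, 20 mm in diameter and 32 mm high; 56 mm high in all, about 160 g. Its z axis points from the disc up through the knob. Lift it by the knob, which begins 4 mm below this point and ends 28 mm above it. At the start it stands on the joint.
- stand_hole (a point): Centre of the 22 mm hole in the top of the probe stand (a 66 mm square grey top plate, its top 85 mm above the bench, on a 90 mm square foot, fixed to the bench); this point lies level with the top of the plate. z up. The hole goes right through, with open space below it.
- probe: Pencil probe, 100 g, upright in the stand at first. Origin on its axis at the underside of the black collar (36 mm wide, 6 mm thick) that rests on the stand's top; z up. Above: yellow handle 18 mm square, flats along its x and y, from 6 to 66 mm above the origin. Below: steel nose 14 mm wide, 50 mm long, a short cone and a white sprung ball tip, 64 mm below the origin when free.
- probe_grip (a point): Point on the axis of the probe's handle, 42 mm above the collar's underside: take it here (the handle goes on 24 mm above and 36 mm below).  Axes as the probe's.
- probe_tip (a point): Lowest point of the probe's white ball tip (ball 6 mm in diameter); it moves up into the nose as the spring gives.
- probe_plunger (a joint): How far the sprung tip is pressed into the nose: 0 free, 0.008 m fully in (then it is rigid). The spring takes about 0.6 N to start and about 3 N to be fully in.
- pliers_mid (a point): Pliers with green handles lying on the bench near the robot, 140 mm long; not needed.
- screwdriver_grip (a point): Red screwdriver lying on the bench near the robot; not needed.
- spare_switch: Loose black switch module 28 x 46 x 30 mm with a red rocker; not needed.
- spare_angle: Loose galvanised angle 50 x 60 x 45 mm; not needed.
- tape_roll: Blue roll of tape, 68 mm in diameter, 24 mm high; not needed.
- spray_can: Spray can 52 mm in diameter, 120 mm high; not needed.

How it is judged:
By the outcome, as a careful person would: the job done as asked, in the order asked, and still so for the second after the job is handed in, with the robot touching nothing.
Of blue_weight_0, orange_weight_0, blue_weight_1, orange_weight_1, blue_weight_2, orange_weight_2 only 4 to 6 are there at a start; the rules pass over those that are not, and their reading is None.
At some moment in a run one of blue_weight_0, orange_weight_0, blue_weight_1, orange_weight_1, blue_weight_2, orange_weight_2 may be knocked a few centimetres aside while the robot is not near it.
It also fails if it takes over 210 s, if anything falls off the work surface, if the arm or the gripper's body presses on something with over 40 N, if the wrist force passes 120 N, or if a joint passes its speed limit or range.

## Working session

There is one attempt and no reset: what is moved stays moved. The work goes in short steps, Python scripts to look and compute and a tool call to move; the robot and the scene stay as the last step left them, time stands still between calls to the robot, and variables do not carry over. Pictures are saved under pics/ and viewed, at most 14 in all, crops included, and the job is handed in when it is done.

Besides the shell and the picture viewer there is one more tool, called after "Emit:" by a JSON object that holds its "method" and its "body", one argument or row to a line. apply_moves: Moves the arm, as the interface text tells. Its arguments: {"type":"object","properties":{"steps":{"type":"string"},"jaw":{"type":"number"},"grip_force":{"type":"number"}},"required":["steps"]}

```bash
mkdir -p pics; ls; cat > h.py <<'E'
import numpy as np, cv2
from plant import arm
def cam(im):
    R,_=cv2.Rodrigues(np.array(im["rvec"],float)); t=np.array(im["tvec"],float).reshape(3); return R,t,np.array(im["mtx"],float)
def ray(im,uv,z):
    R,t,K=cam(im); d=R.T@np.linalg.inv(K)@np.array([uv[0],uv[1],1.]); c=-R.T@t
    return c+d*(z-c[2])/d[2]
def proj(im,P):
    R,t,K=cam(im); p=(R@np.atleast_2d(P).T).T+t; q=(K@p.T).T; return q[:,:2]/q[:,2:]
E
python3 - <<'E'
from h import *
print(arm.grip_point_offset, arm.get_obs()['eef_pos'],arm.get_obs()['tool_rot'])
for n in ["scene","side","wrist"]:
    im=arm.get_image(n); cv2.imwrite(f"pics/a_{n}.png",im["pixels"])
    R,t,K=cam(im); print(n,-R.T@t,R[2],K[0,0])
    for l in ["bracket","tray","blue_weight_0_centre","orange_weight_0_centre","stand_hole","probe","probe_grip","probe_tip","seam_start","seam_finish"]:
        try: print(l,[(np.round(r["box"]).astype(int).tolist(),round(r["conf"],2)) for r in arm.recognise(l,im)])
        except Exception as e: print(l,e)
E
```

```text
pics
18.700000000000003 [ 220.50210308 -475.97091284  207.27780815] [-6.90447965e-04  9.76566868e-01  2.15213049e-01 -1.38990572e-04]
scene [1379.01554653 -377.90649886  723.5208499 ] [-0.74773099  0.34960463 -0.56451303] 569.2939943582065
bracket [([334, 283, 204, 138], 0.72)]
tray [([447, 230, 101, 60], 0.93)]
blue_weight_0_centre [([387, 265, 16, 28], 0.95)]
orange_weight_0_centre [([367, 270, 19, 29], 0.87)]
stand_hole [([333, 211, 22, 21], 0.73), ([152, 308, 62, 76], 0.61)]
probe [([145, 283, 22, 65], 0.95), ([334, 284, 204, 142], 0.22)]
probe_grip [([143, 282, 20, 63], 0.86)]
probe_tip [([319, 333, 31, 48], 0.45)]
seam_start [([332, 285, 205, 140], 0.86)]
seam_finish [([334, 282, 207, 140], 0.64)]
side [229.43009929 626.39748328 796.7313533 ] [ 0.30980531 -0.63949429 -0.70361049] 465.6454315332855
bracket [([295, 268, 150, 147], 0.97), ([281, 271, 18, 26], 0.67)]
tray [([263, 410, 130, 105], 0.75)]
blue_weight_0_centre [([269, 285, 22, 26], 0.81), ([180, 333, 44, 48], 0.39)]
orange_weight_0_centre [([281, 271, 17, 27], 0.54), ([296, 268, 140, 142], 0.46)]
stand_hole [([370, 174, 32, 46], 0.73), ([292, 260, 20, 24], 0.61), ([375, 150, 12, 24], 0.6)]
probe [([374, 150, 15, 27], 0.49)]
probe_grip [([376, 149, 14, 29], 0.54)]
probe_tip [([315, 175, 26, 20], 0.67)]
seam_start [([296, 268, 146, 146], 0.66)]
seam_finish [([297, 266, 147, 147], 0.82)]
wrist [ 293.98990613 -440.28774684  373.23618121] [-0.28963946 -0.13316178 -0.94782748] 353.24015124743346
bracket []
tray []
blue_weight_0_centre []
orange_weight_0_centre []
stand_hole []
probe []
probe_grip []
probe_tip []
seam_start []
seam_finish []
```

View pics/a_scene.png

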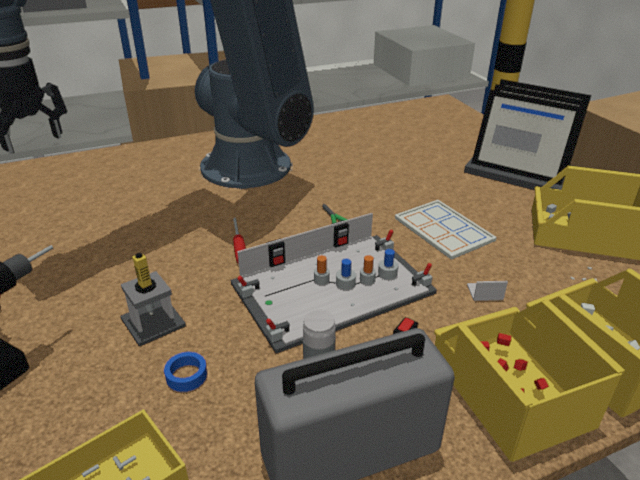

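View pics/a_side.png

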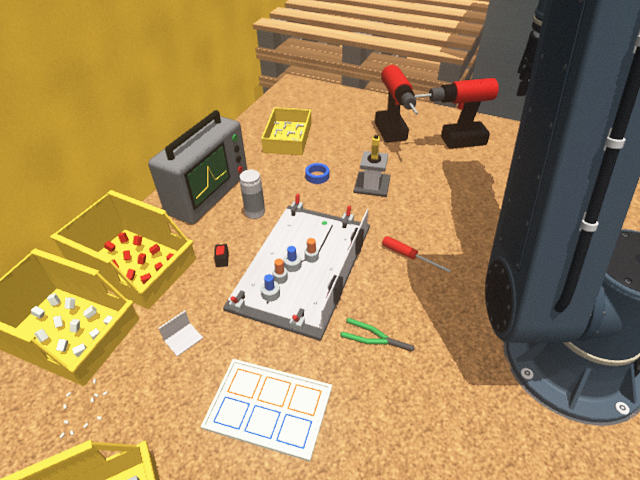

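The pictures show four weights on the joint: orange, blue, orange, blue from the green-dot end, at scene pixels (322,268), (346,272), (368,268) and (389,262). The green dot is at (268,303), the probe in its stand at (145,283) and the tray at (445,228).

```bash
python3 - <<'E'
from h import *
s=arm.get_image("scene"); d=arm.get_image("side")
def show(n,a,b,z):
    A=ray(s,a,z) if a else None; B=ray(d,b,z) if b else None
    print(n,None if A is None else A.round(0)[:2],None if B is None else B.round(0)[:2])
show("tray c",(445.5,228.5),(269,405),8)
for a,b in zip([(397,220),(434,202),(495,238),(452,255)],[(331,380),(309,454),(204,423),(238,361)]): show("tc",a,b,10)
show("green",(268,303),(324,222),16)
for i,(a,b) in enumerate(zip([(322,258),(346,262),(368,257),(389,252)],[(311,240),(292,248),(279,261),(268,276)])): show("w%d knobtop"%i,a,b,16+56)
show("probe top",(140,256),(376,138),85+66)
show("plate",(147,289),(374,160),85)
for n,a,b in [("BR",(234,285),None),("FL",(274,338),(310,205)),("back right",(436,290),(227,307)),("tr",None,(325,331))]: show(n,a,b,8)
E
```

```text
tray c [491. 325.] [480. 327.]
tc [418. 238.] [400. 238.]
tc [381. 365.] [379. 373.]
tc [570. 405.] [565. 403.]
tc [587. 278.] [576. 276.]
green [ 587. -139.] [ 587. -138.]
w0 knobtop [565. -18.] [563. -18.]
w1 knobtop [595.  19.] [590.  21.]
w2 knobtop [597.  65.] [598.  66.]
w3 knobtop [598. 111.] [598. 112.]
probe top [ 538. -343.] [ 536. -341.]
plate [ 546. -344.] [ 537. -340.]
BR [ 500. -180.] None
FL [ 672. -157.] [ 651. -190.]
back right [672. 182.] [667. 177.]
tr None [455. 145.]
```

Emit:
{"method": "apply_moves", "body": {
  "steps": "349 456 92 1.14; 349 456 92 1.14; 349 456 92 1.14; 349 456 92 1.14; 349 456 92 1.14; 349 456 92 1.14; 349 456 92 1.14; 349 456 92 1.14; 349 456 92 1.14; 349 456 92 1.14; 349 456 92 1.14; 349 456 92 1.14; 349 456 92 1.14; 349 456 92 1.14; 349 456 92 1.14; 349 456 92 1.14; 349 456 92 1.14; 349 456 92 1.14"
}}

```text
t: 3.25
eef_pos: [569.0, -21.1, 299.8]
tool_rot: [-0.0, 0.706, 0.708, -0.0]
force: [-0.3, 0.6, 0.5]
grip_width: 85.6
grasp_force: 0.0
```

```bash
python3 - <<'E'
from h import *
o=arm.get_obs();print(o['t'],o['eef_pos'],o['tool_rot'],o['joint_positions'])
im=arm.get_image("wrist"); cv2.imwrite(f"pics/b_wrist.png",im["pixels"]); np.savez("b.npz",mtx=im["mtx"],rvec=im["rvec"],tvec=im["tvec"])
R,t,K=cam(im); print(-R.T@t,R[2])
for l in ["blue_weight_0_centre","orange_weight_0_centre"]:
    for r in arm.recognise(l,im):
        u=r["box"]; print(l,np.round(u),round(r["conf"],2),ray(im,u[:2],44).round(0))
E
```

```text
3.25 [569.02433252 -21.05777373 299.82627632] [-1.39771008e-04  7.06319140e-01  7.07893485e-01 -2.57495959e-04] [-3.68810760e-02  3.08316385e-01  3.16691362e-01  1.57972639e+00
 -1.87708901e-04  1.53168884e+00]
[567.83427585  62.57335243 465.15662703] [-2.18387683e-04 -3.18299302e-01 -9.47990246e-01]
blue_weight_0_centre [476. 129.  48.  47.] 0.68 [743.  61.  44.]
blue_weight_0_centre [347.  75.  37.  41.] 0.6 [596. 116.  44.]
orange_weight_0_centre [347. 124.  28.  30.] 0.78 [597.  67.  44.]
```

View pics/b_wrist.png

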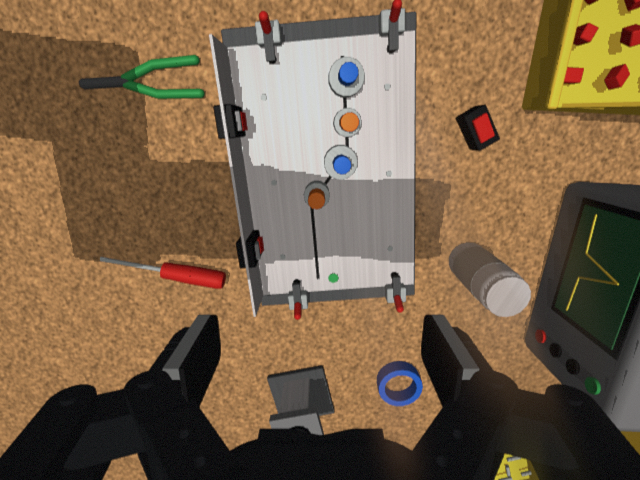

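The overhead view shows the joint from (317,278) beside the green dot (333,278) to (342,57). The knob tops are at (316,199), (342,164), (349,121) and (348,72).

```bash
python3 - <<'E'
from h import *
im=dict(np.load("b.npz"))
for n,u in dict(w0=(316,199),w1=(342,164),w2=(349,121),w3=(348,72)).items(): print(n,ray(im,u,71).round(1))
P=[]
for n,u in dict(start=(317.5,278),fin=(342,57),dot=(333.5,278)).items(): P.append(ray(im,u,16)); print(n,P[-1].round(1))
v=P[1]-P[0]; print(np.hypot(*v[:2]), (np.arctan2(v[1],v[0])-np.arctan2(270,50)), (P[0]+P[1])/2)
px=cv2.imread("pics/b_wrist.png"); c=px[40:300,200:440]; cv2.imwrite("pics/b_crop.png",cv2.resize(c,None,fx=2.3,fy=2.3,interpolation=cv2.INTER_CUBIC))
E
```

```text
w0 [562.6 -13.7  71. ]
w1 [591.1  24.9  71. ]
w2 [597.5  69.2  71. ]
w3 [595.2 115.8  71. ]
start [ 563.7 -134.7   16. ]
fin [591.8 138.7  16. ]
dot [ 585.8 -134.7   16. ]
274.79925777070974 0.0808519773960652 [577.7253947    1.96901684  16.        ]
```

View pics/b_crop.png

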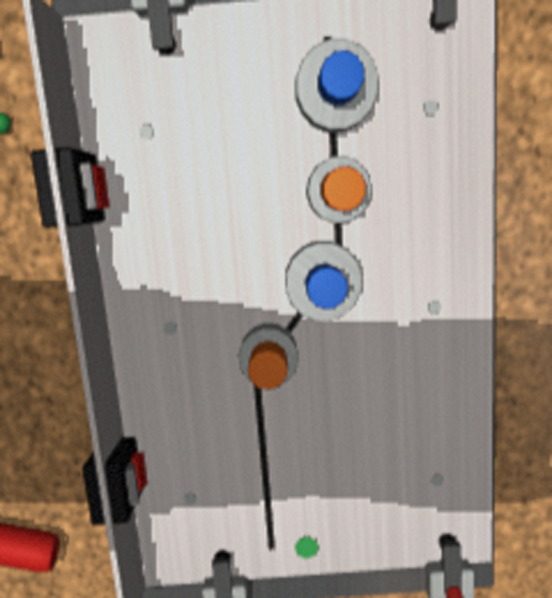

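Emit:
{"method": "apply_moves", "body": {
  "steps": "28 134 -100 0; 28 134 -190 0; 28 134 -190 0; 28 134 -190 0; 28 134 -190 0; 28 134 -190 0; 28 134 -190 0; 28 134 -190 0",
  "jaw": 50,
  "grip_force": 40
}}

```text
t: 4.07
eef_pos: [596.6, 113.3, 109.0]
tool_rot: [-0.001, 0.706, 0.708, -0.001]
force: [0.5, -0.3, 1.6]
grip_width: 50.0
grasp_force: 0.0
```

```bash
cat >> h.py <<'E'
def blobs(px,col,amin=40):
    hsv=cv2.cvtColor(px,cv2.COLOR_BGR2HSV)
    lo,hi={"blue":((100,120,60),(125,255,255)),"orange":((8,150,60),(17,255,255)),"green":((50,100,60),(85,255,255))}[col]
    m=cv2.inRange(hsv,lo,hi); n,_,s,c=cv2.connectedComponentsWithStats(m)
    return [(c[i].round(1).tolist(),s[i].tolist()) for i in range(1,n) if s[i][4]>=amin]
E
python3 - <<'E'
from h import *
o=arm.get_obs();print(o['t'],o['eef_pos'])
for n in ["wrist","scene","side"]:
    im=arm.get_image(n); cv2.imwrite(f"pics/c_{n}.png",im["pixels"])
    for c in ["blue","orange"]:
        for q,s in blobs(im["pixels"],c):
            if s[4]<6000:print(n,c,q,s,ray(im,q,58).round(1)[:2])
    print("tcp",proj(im,o['eef_pos']))
E
```

```text
4.0667 [596.59311964 113.31324406 108.95911149]
wrist blue [321.0, 258.7] [306, 237, 31, 43, 1068] [595.6 115.6]
wrist blue [314.2, 374.7] [300, 351, 28, 48, 1102] [590.9  24.4]
wrist orange [67.2, 9.5] [31, 0, 78, 19, 395] [461.1 255.6]
wrist orange [128.3, 0.8] [121, 0, 20, 4, 45] [494.  259.6]
wrist orange [323.9, 321.8] [310, 299, 29, 45, 1093] [597.8  68.7]
wrist orange [278.4, 411.4] [264, 392, 28, 37, 816] [563.4  -9.6]
tcp [[322.71103582 297.49357567]]
scene blue [137.8, 38.0] [127, 0, 22, 79, 644] [-1192.1   -98.5]
scene blue [183.2, 25.5] [177, 0, 13, 53, 344] [-1330.9   122.2]
scene blue [210.1, 30.9] [203, 0, 15, 65, 530] [-1198.    211.8]
scene blue [494.9, 47.3] [483, 0, 23, 107, 385] [-533.7 1246.5]
scene blue [124.2, 38.2] [118, 19, 13, 39, 239] [-1208.7  -151.3]
scene blue [532.3, 111.4] [501, 104, 63, 16, 239] [ 91.2 908.6]
scene blue [388.6, 257.5] [384, 249, 11, 18, 146] [597.6 112. ]
scene blue [345.9, 267.2] [342, 259, 9, 18, 149] [593.1  20. ]
scene blue [185.2, 371.3] [164, 352, 43, 40, 1068] [ 735.6 -322.1]
scene orange [321.1, 263.8] [317, 256, 9, 17, 143] [564.3 -19.8]
scene orange [368.0, 263.8] [364, 256, 9, 17, 142] [600.1  64.6]
tcp [[390.88816259 235.82394338]]
side blue [316.9, 173.0] [306, 163, 23, 21, 327] [ 664.4 -261.1]
side blue [291.4, 253.0] [287, 246, 9, 15, 109] [591.3  23. ]
side blue [268.9, 281.9] [264, 275, 10, 15, 117] [595.6 115. ]
side orange [311.1, 245.4] [307, 239, 9, 14, 101] [562.2 -15.7]
side orange [279.1, 266.7] [275, 259, 9, 15, 101] [596.6  69.4]
tcp [[266.58249147 264.62870227]]
```

View pics/c_wrist.png

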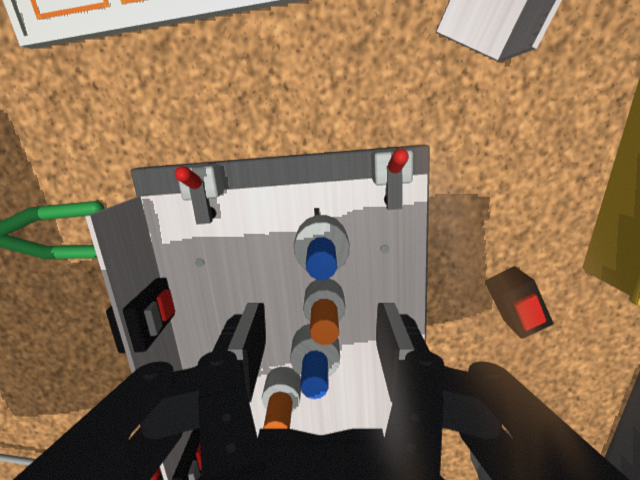

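Emit:
{"method": "apply_moves", "body": {
  "steps": "0 0.5 -30 0; 0 0.5 -55 0; 0 0.5 -63 0; 0 0.5 -63 0; 0 0.5 -63 0"
}}

```text
t: 4.63
eef_pos: [598.3, 113.7, 48.3]
tool_rot: [0.0, 0.706, 0.708, 0.0]
force: [1.0, 0.1, 0.3]
grip_width: 50.2
grasp_force: 0.0
```

Emit:
{"method": "apply_moves", "body": {
  "steps": "0 0 0 0; 0 0 0 0; 0 0 0 0; 0 0 0 0; 0 0 0 0; 0 0 0 0; 0 0 15 0; 0 0 40 0; 0 0 80 0; 0 40 90 0; 0 40 90 0; 0 40 90 0",
  "jaw": 10
}}

```text
t: 5.63
eef_pos: [598.5, 155.9, 138.7]
tool_rot: [0.001, 0.705, 0.709, 0.001]
force: [0.1, -1.2, 0.2]
grip_width: 10.1
grasp_force: 0.0
```

```bash
python3 - <<'E'
from h import *
o=arm.get_obs();print(o['t'],o['eef_pos'])
for n in ["wrist","scene","side"]:
    im=arm.get_image(n); cv2.imwrite(f"pics/d_{n}.png",im["pixels"])
    for c in ["blue","orange"]:
        for q,s in blobs(im["pixels"],c):
            if s[4]<6000:
              r=ray(im,q,58)
              if 500<r[0]<700 and -60<r[1]<160: print(n,c,q,s,r.round(1)[:2])
E
```

```text
5.6333 [598.48585669 155.85578355 138.66709432]
wrist blue [318.5, 296.2] [306, 277, 25, 40, 795] [596.2 116.3]
wrist blue [313.1, 394.6] [300, 372, 24, 43, 722] [591.9  23.2]
wrist orange [320.5, 348.5] [309, 328, 24, 41, 826] [598.   69.2]
scene blue [388.6, 257.5] [384, 249, 11, 18, 148] [597.6 112. ]
scene blue [345.9, 267.0] [342, 258, 9, 19, 150] [592.6  20.3]
scene orange [321.4, 263.9] [317, 256, 9, 17, 135] [564.8 -19.4]
scene orange [367.9, 263.8] [364, 256, 9, 17, 140] [600.1  64.4]
side blue [291.4, 253.0] [287, 246, 9, 15, 110] [591.3  23. ]
side blue [268.7, 281.8] [264, 275, 10, 15, 118] [596.1 115. ]
side orange [311.1, 245.4] [307, 239, 9, 14, 100] [562.2 -15.7]
side orange [279.0, 266.2] [275, 259, 9, 15, 108] [597.5  68.3]
```

View pics/d_wrist.png

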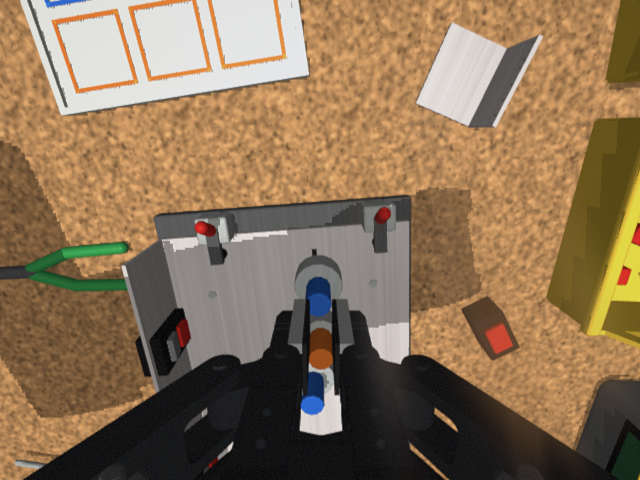

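The weight at (318,296) hasn't moved, so the fingers were still closing when I lifted. I'll go back and give them longer.

Emit:
{"method": "apply_moves", "body": {
  "steps": "0 -40 -20 0; 0 -40 -20 0; 0 -40 -20 0; 0 -40 -20 0; 0 -40 -20 0; 0 -40 -50 0; 0 -40 -80 0; 0 -40 -92 0; 0 -40 -92 0; 0 -40 -92 0",
  "jaw": 38
}}

```text
t: 6.62
eef_pos: [597.5, 114.7, 44.9]
tool_rot: [-0.0, 0.706, 0.708, -0.0]
force: [0.0, -0.1, -0.7]
grip_width: 38.0
grasp_force: 0.0
```

Emit:
{"method": "apply_moves", "body": {
  "steps": "0 0 0 0; 0 0 0 0; 0 0 0 0; 0 0 0 0; 0 0 0 0; 0 0 0 0; 0 0 0 0; 0 0 0 0; 0 0 0 0",
  "jaw": 5
}}

```text
t: 7.37
eef_pos: [598.5, 114.5, 46.5]
tool_rot: [0.001, 0.706, 0.708, 0.001]
force: [-0.1, 0.4, 7.3]
grip_width: 16.0
grasp_force: 39.2
```

Emit:
{"method": "apply_moves", "body": {
  "steps": "0 0 5 0; 0 0 15 0; 0 0 30 0; 0 0 60 0; 0 0 90 0; 0 0 90 0; 0 0 90 0"
}}

```text
t: 7.95
eef_pos: [599.0, 114.4, 137.5]
tool_rot: [0.001, 0.706, 0.708, 0.002]
force: [0.7, -0.5, -2.9]
grip_width: 15.8
grasp_force: 39.1
```

```bash
python3 - <<'E'
from h import *
o=arm.get_obs();print(o['t'],o['eef_pos'],o['grip_width'])
im=arm.get_image("wrist"); cv2.imwrite(f"pics/e_wrist.png",im["pixels"]);np.savez("e.npz",mtx=im["mtx"],rvec=im["rvec"],tvec=im["tvec"])
E
```

```text
7.95 [599.04165214 114.38993335 137.45801448] 15.830039056276624
```

View pics/e_wrist.png

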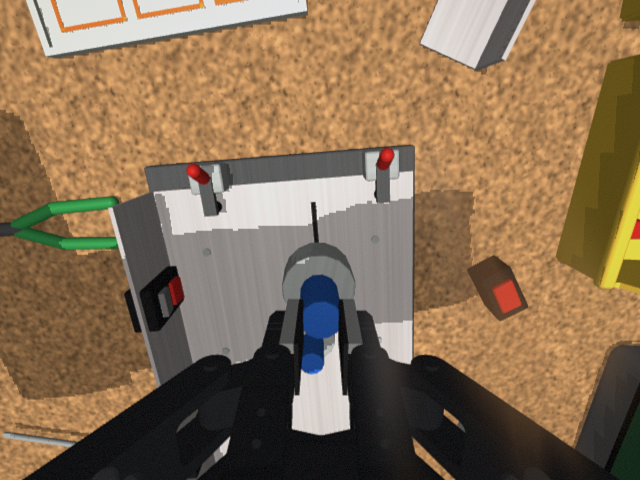

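```bash
python3 - <<'E'
from h import *
im=dict(np.load("e.npz")); t=np.array([599,114.4,137.5])
for n,z in [("tcp",0),("knobtop",26),("disc top",-5),("disc bottom",-29)]: print(n,proj(im,t+[0,0,z]))
px=cv2.imread("pics/e_wrist.png"); print([b for b in blobs(px,"blue") if b[1][4]>100])
# tray in d_wrist: camera pose approx from d: same tool pose shifted
E
```

```text
tcp [[322.69223854 297.52935281]]
knobtop [[323.2620299  323.88340545]]
disc top [[322.59979054 293.25343811]]
disc bottom [[322.2139218  275.40619491]]
[([317.9, 319.0], [301, 275, 38, 99, 2784])]
```

Emit:
{"method": "apply_moves", "body": {
  "steps": "-20 30 20 0; -40 66 35 0; -60 102 35 0; -80 138 35 0; -100 168 35 0; -113 186 35 0; -113 186 35 0; -113 186 35 0; -113 186 35 0"
}}

```text
t: 8.75
eef_pos: [484.3, 299.7, 169.0]
tool_rot: [-0.0, 0.706, 0.708, -0.001]
force: [0.3, 0.3, -1.7]
grip_width: 15.9
grasp_force: 39.2
```

```bash
python3 - <<'E'
from h import *
o=arm.get_obs();print(o['t'],o['eef_pos'],o['grip_width'])
for n in ["wrist","side","scene"]:
    im=arm.get_image(n); cv2.imwrite(f"pics/f_{n}.png",im["pixels"]);np.savez(f"f_{n}.npz",mtx=im["mtx"],rvec=im["rvec"],tvec=im["tvec"])
    hsv=cv2.cvtColor(im["pixels"],cv2.COLOR_BGR2HSV)
    for c,lo,hi in [("blue",(95,60,60),(125,255,255)),("orange",(6,90,60),(17,255,255))]:
        m=cv2.inRange(hsv,lo,hi)
        cs,hi_=cv2.findContours(m,cv2.RETR_EXTERNAL,cv2.CHAIN_APPROX_NONE)
        for k in cs:
            r=cv2.minAreaRect(k)
            g=ray(im,r[0],6)
            if cv2.contourArea(k)>200 and 370<g[0]<600 and 230<g[1]<430: print(n,c,np.round(r[0]),np.round(r[1]),round(cv2.contourArea(k)),g.round(1)[:2])
E
```

```text
8.75 [484.27877693 299.70868942 168.96989204] 15.899793847197065
wrist blue [250. 165.] [58. 56.] 2991 [418.7 350.3]
wrist blue [314. 155.] [57. 57.] 3075 [476.5 359.3]
wrist blue [378. 145.] [58. 59.] 3154 [534.2 368.3]
wrist orange [263. 226.] [51. 53.] 2498 [427.6 293.1]
wrist orange [323. 218.] [51. 53.] 2547 [485.2 301.8]
wrist orange [384. 208.] [52. 54.] 2636 [543. 311.]
wrist orange [320. 239.] [479. 639.] 203740 [482.  279.8]
side blue [294. 430.] [29. 29.] 779 [420.3 348.1]
side blue [262. 421.] [28. 29.] 744 [477.5 356.9]
side blue [231. 412.] [29. 29.] 714 [534.8 366.1]
```

View pics/f_wrist.png

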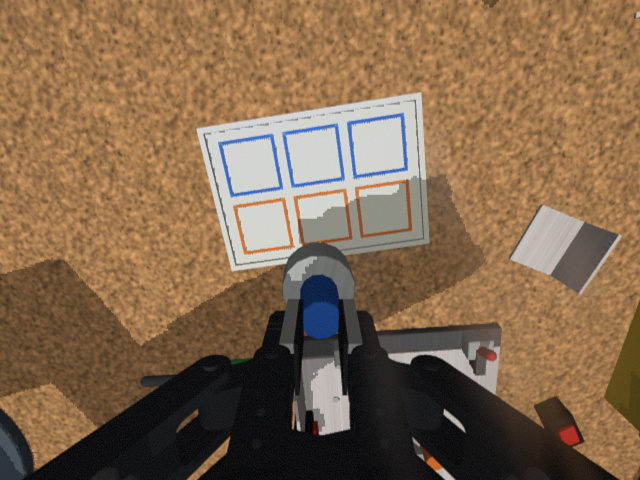

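The tray shows its blue places at wrist pixels (250,165), (314,155) and (378,145), and its orange places at (263,226), (323,218) and (384,208). The held weight is clear of the tray.

Emit:
{"method": "apply_moves", "body": {
  "steps": "25 33 0 0; 50 66 0 0; 50 66 -30 0; 50 66 -65 0; 50 66 -100 0; 50 66 -120 0; 50 66 -127 0; 50 66 -130 0; 50 66 -132 0; 50 66 -132 0"
}}

```text
t: 9.73
eef_pos: [535.7, 366.4, 39.2]
tool_rot: [0.0, 0.706, 0.708, 0.001]
force: [-0.0, 0.1, -1.5]
grip_width: 16.0
grasp_force: 39.6
```

Emit:
{"method": "apply_moves", "body": {
  "steps": "0 0 -1.5 0; 0 0 -2 0; 0 0 -2 0; 0 0 -2 0"
}}

```text
t: 10.07
eef_pos: [535.1, 366.5, 36.7]
tool_rot: [0.0, 0.706, 0.708, 0.001]
force: [0.4, -0.1, 0.4]
grip_width: 16.1
grasp_force: 40.0
```

Emit:
{"method": "apply_moves", "body": {
  "steps": "0 0 0 0; 0 0 0 0; 0 0 0 0; 0 0 0 0; 0 0 0 0; 0 0 20 0; 0 0 50 0; 0 0 90 0; 0 -40 120 0; 0 -80 120 0; 20 -120 120 0; 40 -160 120 0; 50 -200 120 0; 56 -240 120 0; 62 -280 120 0; 62 -299 120 0; 62 -299 80 0; 62 -299 80 0; 62 -299 80 0",
  "jaw": 38
}}

```text
t: 11.65
eef_pos: [595.2, 66.6, 114.8]
tool_rot: [-0.001, 0.706, 0.708, -0.001]
force: [0.9, 0.7, 0.9]
grip_width: 37.8
grasp_force: 0.0
```

```bash
cat > look.py <<'E'
from h import *
import sys
o=arm.get_obs();print(o['t'],o['eef_pos'].round(1),o['grip_width'])
for n in sys.argv[1:]:
    im=arm.get_image(n); cv2.imwrite(f"pics/l_{n}.png",im["pixels"])
    for c in ["blue","orange"]:
        for q,s in blobs(im["pixels"],c):
            r=ray(im,q,58); r2=ray(im,q,47)
            if s[4]<6000 and s[3]<45:
              if 500<r[0]<700 and -160<r[1]<160: print(n,c,"bracket",s[4],r.round(1)[:2])
              elif 380<r2[0]<600 and 240<r2[1]<420: print(n,c,"tray",s[4],r2.round(1)[:2])
E
python3 look.py side wrist scene
```

```text
11.65 [595.2  66.6 114.8] 37.84133889704437
side blue bracket 106 [590.9  22.9]
side blue tray 95 [537.3 361.6]
side orange bracket 100 [561.9 -15.5]
side orange bracket 111 [597.9  67.8]
wrist blue bracket 1030 [591.   23.9]
wrist orange bracket 989 [597.9  68.3]
scene blue tray 110 [532.7 364.3]
scene blue bracket 150 [593.4  19.9]
scene orange bracket 145 [564.9 -20. ]
scene orange bracket 129 [600.7  64.3]
```

Emit:
{"method": "apply_moves", "body": {
  "steps": "1.5 0.5 -30 0; 1.5 0.5 -55 0; 1.5 0.5 -68 0; 1.5 0.5 -69 0; 1.5 0.5 -69 0; 1.5 0.5 -69 0"
}}

```text
t: 12.3
eef_pos: [599.4, 68.4, 48.7]
tool_rot: [0.001, 0.706, 0.708, 0.001]
force: [0.5, -0.8, 0.0]
grip_width: 38.1
grasp_force: 0.0
```

Emit:
{"method": "apply_moves", "body": {
  "steps": "0 0 0 0; 0 0 0 0; 0 0 0 0; 0 0 0 0; 0 0 0 0; 0 0 0 0; 0 0 0 0; 0 0 5 0; 0 0 20 0; 0 0 50 0; 0 0 90 0; 0 0 110 0",
  "jaw": 5
}}

```text
t: 13.3
eef_pos: [599.4, 67.8, 161.7]
tool_rot: [0.001, 0.706, 0.708, 0.002]
force: [1.0, -0.2, 0.0]
grip_width: 5.2
grasp_force: 0.0
```

```bash
python3 look.py side wrist
```

```text
13.3 [599.4  67.8 161.7] 5.177475212214549
side blue bracket 105 [590.9  22.9]
side blue tray 100 [536.8 362. ]
side orange bracket 97 [562.4 -15.6]
side orange bracket 110 [597.9  67.8]
wrist blue bracket 623 [591.   25.1]
wrist orange bracket 644 [597.8  68.3]
wrist orange bracket 453 [560.  -14.2]
```

Emit:
{"method": "apply_moves", "body": {
  "steps": "0 0 0 0; 0 0 0 0; 0 0 0 0; 0 0 0 0; 0 0 0 0; 0 0 -40 0; 0 0 -80 0; 0 0 -105 0; 0 0 -113 0; 0 0 -113 0; 0 0 -113 0; 0 0 -113 0",
  "jaw": 34
}}

```text
t: 14.4
eef_pos: [599.5, 67.8, 45.7]
tool_rot: [0.001, 0.706, 0.708, 0.001]
force: [0.0, -0.4, 1.0]
grip_width: 34.1
grasp_force: 0.0
```

Emit:
{"method": "apply_moves", "body": {
  "steps": "0 0 0 0; 0 0 0 0; 0 0 0 0; 0 0 0 0",
  "jaw": 5
}}

```text
t: 14.73
eef_pos: [599.4, 67.8, 45.8]
tool_rot: [0.001, 0.706, 0.708, 0.001]
force: [-0.8, 0.3, 6.4]
grip_width: 16.2
grasp_force: 38.9
```

Emit:
{"method": "apply_moves", "body": {
  "steps": "0 0 0 0; 0 0 0 0; 0 0 0 0; 0 0 0 0; 0 0 0 0"
}}

```text
t: 15.15
eef_pos: [599.4, 67.8, 45.9]
tool_rot: [0.001, 0.706, 0.708, 0.001]
force: [-0.4, 1.7, 6.0]
grip_width: 16.1
grasp_force: 38.9
```

Emit:
{"method": "apply_moves", "body": {
  "steps": "0 0 5 0; 0 0 15 0; 0 0 40 0; 0 0 75 0; -4 20 100 0; -10 60 100 0; -20 100 100 0; -30 140 100 0; -40 180 100 0; -50 215 100 0; -56 241 90 0; -56 241 60 0; -56 241 30 0; -56 241 10 0; -56 241 0 0; -56 241 -4 0; -56 241 -7 0; -56 241 -9 0; -56 241 -9 0; -56 241 -9 0"
}}

```text
t: 16.82
eef_pos: [542.9, 308.9, 36.1]
tool_rot: [0.0, 0.706, 0.708, 0.001]
force: [-0.2, 0.2, -1.0]
grip_width: 16.2
grasp_force: 39.5
```

Emit:
{"method": "apply_moves", "body": {
  "steps": "0 0 -0.5 0; 0 0 -0.5 0; 0 0 -0.5 0"
}}

```text
t: 17.07
eef_pos: [542.9, 309.1, 35.9]
tool_rot: [0.0, 0.706, 0.708, 0.001]
force: [-1.4, -0.0, 5.5]
grip_width: 16.1
grasp_force: 40.5
```

Emit:
{"method": "apply_moves", "body": {
  "steps": "0 0 0 0; 0 0 0 0; 0 0 0 0; 0 0 0 0; 0 0 0 0; 0 0 20 0; 0 0 50 0; 0 0 85 0; 5 -35 90 0; 10 -70 90 0; 15 -110 90 0; 20 -150 90 0; 25 -190 90 0; 35 -230 90 0; 45 -265 90 0; 49 -287 90 0; 49 -287 60 0; 49 -287 60 0",
  "jaw": 34
}}

```text
t: 18.57
eef_pos: [589.2, 19.9, 90.7]
tool_rot: [-0.002, 0.707, 0.707, -0.002]
force: [-1.7, -0.9, -1.3]
grip_width: 33.9
grasp_force: 0.0
```

```bash
python3 look.py side wrist scene
```

```text
18.5667 [589.2  19.9  90.7] 33.94237625632065
side blue bracket 107 [590.9  22.9]
side blue tray 104 [536.6 362.3]
side orange bracket 103 [561.9 -15.5]
side orange tray 158 [541.6 308.2]
scene blue tray 111 [532.8 364.5]
scene blue bracket 147 [594.   19.6]
scene orange tray 107 [542.5 306.2]
scene orange bracket 145 [564.9 -20. ]
```

Emit:
{"method": "apply_moves", "body": {
  "steps": "0 0 0 0; 0 0 -30 0; 0 0 -48 0; 0 0 -52 0; 0 0 -52 0; 0 0 -52 0"
}}

```text
t: 19.22
eef_pos: [591.8, 22.2, 43.6]
tool_rot: [0.0, 0.706, 0.708, 0.0]
force: [-0.1, -0.4, 0.6]
grip_width: 34.0
grasp_force: 0.0
```

Emit:
{"method": "apply_moves", "body": {
  "steps": "0 0 0 0; 0 0 0 0; 0 0 0 0; 0 0 0 0; 0 0 0 0; 0 0 0 0; 0 0 0 0",
  "jaw": 5
}}

```text
t: 19.8
eef_pos: [592.3, 22.0, 44.2]
tool_rot: [0.001, 0.706, 0.708, 0.001]
force: [-0.3, 1.8, 5.5]
grip_width: 16.8
grasp_force: 38.9
```

Emit:
{"method": "apply_moves", "body": {
  "steps": "0 0 5 0; 0 0 15 0; 0 0 45 0; 0 0 80 0; -10 25 100 0; -25 55 100 0; -42 87 100 0; -60 120 100 0; -78 153 100 0; -96 186 100 0; -114 219 100 0; -132 252 100 0; -150 285 100 0; -165 310 100 0; -172 327 90 0; -172 327 60 0; -172 327 30 0; -172 327 10 0; -172 327 0 0; -172 327 -4 0"
}}

```text
t: 21.47
eef_pos: [418.5, 348.1, 37.5]
tool_rot: [-0.0, 0.706, 0.708, -0.001]
force: [0.6, 0.4, -1.5]
grip_width: 16.4
grasp_force: 39.3
```

Emit:
{"method": "apply_moves", "body": {
  "steps": "0 0 -3 0; 0 0 -5 0; 0 0 -6 0; 0 0 -6 0; 0 0 -6 0"
}}

```text
t: 21.88
eef_pos: [419.9, 349.2, 34.2]
tool_rot: [-0.0, 0.706, 0.708, 0.001]
force: [-1.8, -0.6, 7.6]
grip_width: 16.6
grasp_force: 40.2
```

Emit:
{"method": "apply_moves", "body": {
  "steps": "0 0 0 0; 0 0 0 0; 0 0 0 0; 0 0 0 0; 0 0 0 0; 0 0 20 0; 0 0 50 0; 0 0 85 0; 12 -30 92 0; 25 -65 92 0; 38 -100 92 0; 51 -135 92 0; 64 -170 92 0; 77 -205 92 0; 90 -240 92 0; 104 -275 92 0; 118 -310 92 0; 132 -342 92 0; 143 -365 92 0; 143 -365 92 0",
  "jaw": 34
}}

```text
t: 23.55
eef_pos: [564.0, -20.5, 124.1]
tool_rot: [0.001, 0.707, 0.707, -0.0]
force: [0.4, 1.7, -0.3]
grip_width: 34.1
grasp_force: 0.0
```

```bash
python3 look.py side scene wrist
```

```text
23.55 [564.  -20.5 124.1] 34.128996133248584
side blue tray 98 [537.  361.7]
side blue tray 113 [422.9 344.5]
side orange bracket 103 [562.7 -16.1]
side orange tray 157 [541.6 307.9]
scene blue tray 95 [419.3 347.6]
scene blue tray 111 [532.8 364.5]
scene orange tray 107 [542.  306.3]
scene orange bracket 142 [565.4 -20.3]
wrist orange bracket 912 [562.5 -15.8]
```

Emit:
{"method": "apply_moves", "body": {
  "steps": "0 -1 0 0; 0 -1 -40 0; 0 -1 -70 0; 0 -1 -80 0; 0 -1 -82 0; 0 -1 -82 0; 0 -1 -82 0"
}}

```text
t: 24.28
eef_pos: [563.1, -16.9, 43.9]
tool_rot: [0.001, 0.706, 0.708, 0.001]
force: [-0.6, -0.3, 1.4]
grip_width: 33.5
grasp_force: 0.0
```

Emit:
{"method": "apply_moves", "body": {
  "steps": "0 0 0 0; 0 0 0 0; 0 0 0 0; 0 0 0 0; 0 0 0 0; 0 0 0 0; 0 0 0 0",
  "jaw": 5
}}

```text
t: 24.87
eef_pos: [563.6, -17.3, 44.1]
tool_rot: [0.001, 0.706, 0.708, 0.001]
force: [0.9, 0.8, 6.9]
grip_width: 16.9
grasp_force: 38.9
```

Emit:
{"method": "apply_moves", "body": {
  "steps": "0 0 5 0; 0 0 15 0; 0 0 45 0; 0 0 80 0; -10 25 100 0; -25 57 100 0; -40 90 100 0; -55 125 100 0; -70 160 100 0; -85 195 100 0; -100 230 100 0; -115 262 100 0; -128 290 100 0; -135 309 95 0; -135 309 65 0; -135 309 35 0; -135 309 12 0; -135 309 2 0; -135 309 -3 0; -135 309 -6 0"
}}

```text
t: 26.53
eef_pos: [427.4, 291.7, 36.8]
tool_rot: [-0.0, 0.706, 0.708, 0.0]
force: [0.0, 0.4, -1.7]
grip_width: 16.3
grasp_force: 39.3
```

Emit:
{"method": "apply_moves", "body": {
  "steps": "0 0 -1 0; 0 0 -2.5 0; 0 0 -3.5 0; 0 0 -3.5 0; 0 0 -3.5 0"
}}

```text
t: 26.95
eef_pos: [428.3, 292.2, 34.2]
tool_rot: [0.0, 0.706, 0.708, 0.001]
force: [1.2, 0.6, 6.4]
grip_width: 16.5
grasp_force: 40.2
```

Emit:
{"method": "apply_moves", "body": {
  "steps": "0 0 0 0; 0 0 0 0; 0 0 0 0; 0 0 0 0; 0 0 0 0; 0 0 20 0; 0 0 50 0; 0 0 90 0; 20 -10 125 0; 40 -20 155 0; 57 -27 160 0; 57 -27 160 0; 57 -27 160 0",
  "jaw": 60
}}

```text
t: 28.03
eef_pos: [484.7, 264.3, 192.8]
tool_rot: [-0.0, 0.707, 0.708, 0.0]
force: [-0.1, 0.9, -0.3]
grip_width: 59.7
grasp_force: 0.0
```

```bash
python3 look.py wrist side scene
```

```text
28.0333 [484.7 264.3 192.8] 59.65258331697191
wrist blue tray 584 [532.8 368. ]
wrist blue tray 592 [418.1 351. ]
wrist orange tray 506 [541.6 309.3]
side blue tray 138 [534.1 365.3]
side blue tray 116 [422.7 344.8]
side orange tray 161 [541.7 308. ]
side orange tray 155 [428.1 291.7]
scene blue tray 95 [419.3 347.6]
scene blue tray 110 [533.1 364. ]
scene orange tray 109 [425.9 291.4]
scene orange tray 107 [542.1 306.5]
```

View pics/l_wrist.png

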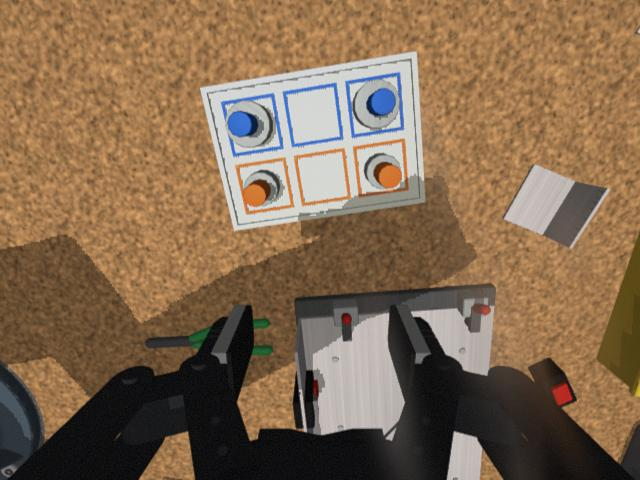

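All four weights stand in outlines of their own colour, with knobs at (240,124), (381,102), (256,194) and (389,176). Next I'll measure the bare joint.

Emit:
{"method": "apply_moves", "body": {
  "steps": "10 -33 10 0; 21 -70 20 0; 32 -106 30 0; 43 -142 40 0; 54 -178 50 0; 65 -214 60 0; 76 -250 66 0; 86 -285 66 0; 92 -305 66 0; 92 -305 66 0; 92 -305 66 0; 92 -305 66 0"
}}

```text
t: 29.18
eef_pos: [575.5, -39.4, 258.3]
tool_rot: [-0.001, 0.706, 0.708, -0.0]
force: [-1.0, 0.4, -0.4]
grip_width: 60.3
grasp_force: 0.0
```

```bash
cat > seam.py <<'E'
from h import *
from scipy.optimize import least_squares
M=np.array([[-25,-135],[-25,-30],[25,30],[25,135.]])
def seg_pts(n=40):
    return np.vstack([M[i]+(M[i+1]-M[i])*np.linspace(0.03,.97,n)[:,None] for i in range(3)])
S=seg_pts()
NRM=np.vstack([np.tile(np.array([-(M[i+1]-M[i])[1],(M[i+1]-M[i])[0]])/np.linalg.norm(M[i+1]-M[i]),(40,1)) for i in range(3)])
def tf(p,q): c,s=np.cos(p[2]),np.sin(p[2]); return q@np.array([[c,s],[-s,c]])+p[:2]
def fit(im,p,halfs=(14,6,5,4)):
    g=cv2.cvtColor(im["pixels"],cv2.COLOR_BGR2GRAY).astype(np.float32)
    for h in halfs:
        off=np.arange(-h,h+.01,.4); A=[];W=[]
        for s,n in zip(S,NRM):
            q=tf(p,s+off[:,None]*n); uv=proj(im,np.c_[q,np.full(len(q),16)]).astype(np.float32)
            v=cv2.remap(g,uv[:,0][None],uv[:,1][None],cv2.INTER_LINEAR)[0]
            w=np.clip(np.median(v)*0.75-v,0,None)
            if w.max()>15: A.append((s,n,(w*off).sum()/w.sum()))
        s=np.array([a[0] for a in A]);n=np.array([a[1] for a in A]);o=np.array([a[2] for a in A])
        p0=np.array(p)
        r=least_squares(lambda x: ((tf(x,s)-tf(p0,s+n*o[:,None]))*(tf([0,0,p0[2]],n))).sum(1),p0,loss="soft_l1",x_scale=[1,1,.01])
        p=r.x
    print("n",len(o),"rms",np.sqrt(np.median(r.fun**2)).round(2)); return p
E
python3 - <<'E'
from seam import *
o=arm.get_obs();print(o['t'],o['eef_pos'].round(1))
for n in ["wrist","side","scene"]:
    im=arm.get_image(n); cv2.imwrite(f"pics/g_{n}.png",im["pixels"]); np.savez(f"g_{n}.npz",**{k:im[k] for k in ("pixels","mtx","rvec","tvec")})
    try:
        p=fit(im,[578,0,.08]); print(n,p.round(3)); print(tf(p,M).round(1).tolist())
    except Exception as e: print(n,e)
    b=[x for x in blobs(im["pixels"],"green",10)]; print([(ray(im,q,16).round(1)[:2],s[4]) for q,s in b], tf(p,np.array([[-4.,-135]])))
    for l in ["probe","stand_hole"]: print(l,[(np.round(r["box"]).astype(int).tolist(),round(r["conf"],2)) for r in arm.recognise(l,im)])
E
```

```text
29.1833 [575.5 -39.4 258.3]
n 120 rms 0.05
wrist [5.77906e+02 2.54700e+00 8.10000e-02]
[[563.9, -134.0], [555.4, -29.4], [600.4, 34.5], [591.9, 139.1]]
[(array([384.6, 116.3]), 1922), (array([ 585.1, -134.3]), 77), (array([1011.3, -323.8]), 86)] [[ 584.87178502 -132.33203607]]
probe [([116, 53, 143, 49], 0.56)]
stand_hole []
n 75 rms 0.24
side [5.78985e+02 2.41000e-01 8.30000e-02]
[[565.2, -136.4], [556.5, -31.7], [601.4, 32.2], [592.8, 136.8]]
[(array([ 997.4, -372.1]), 29), (array([ 986.3, -253.9]), 19), (array([ 999.1, -233.6]), 13), (array([ 963.4, -210.1]), 10), (array([ 976.9, -146.9]), 40), (array([ 924.4, -144. ]), 11), (array([ 586.8, -136.7]), 11), (array([378. , 122.3]), 426)] [[ 586.13324354 -134.6289662 ]]
probe [([372, 148, 15, 25], 0.49)]
stand_hole [([370, 174, 36, 49], 0.97), ([298, 268, 148, 149], 0.41)]
n 1 rms 0.0
scene [ 5.77575e+02 -5.51000e-01  8.10000e-02]
[[563.6, -137.1], [555.1, -32.5], [600.1, 31.4], [591.6, 136.0]]
[(array([361.9, 106.8]), 76), (array([ 585.6, -137.4]), 19)] [[ 584.49245175 -135.43297932]]
probe [([143, 283, 25, 66], 0.72)]
stand_hole [([153, 306, 61, 80], 0.65)]
```

View pics/g_wrist.png

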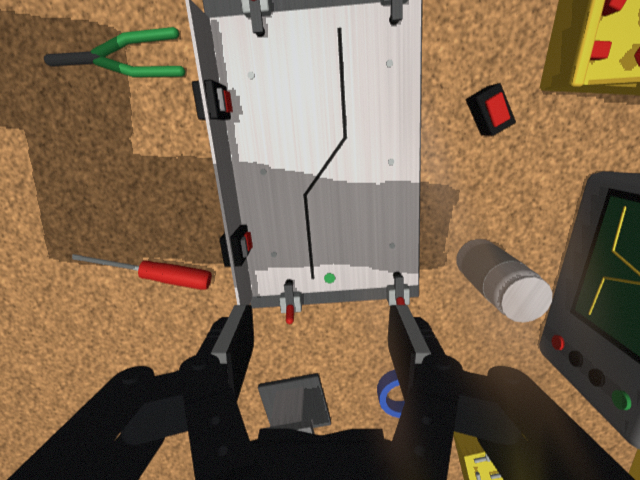

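The bare joint is fully visible, running from (313,277) through bends at (305,194) and (345,138) to (340,29). Now the probe.

Emit:
{"method": "apply_moves", "body": {
  "steps": "-4 -40 5 0; -8 -80 5 0; -12 -120 5 0; -16 -160 5 0; -20 -200 5 0; -24 -240 5 0; -28 -280 5 0; -32 -320 5 0; -35 -355 5 0; -35 -380 5 0; -35 -380 5 0; -35 -380 5 0; -35 -380 5 0"
}}

```text
t: 30.72
eef_pos: [541.1, -420.0, 263.6]
tool_rot: [-0.0, 0.706, 0.708, 0.0]
force: [-0.5, 1.1, -0.4]
grip_width: 60.2
grasp_force: 0.0
```

```bash
python3 - <<'E'
from h import *
o=arm.get_obs();print(o['t'],o['eef_pos'].round(1),o['joint_positions'].round(2))
for n in ["wrist","side","scene"]:
    im=arm.get_image(n); cv2.imwrite(f"pics/k_{n}.png",im["pixels"]); np.savez(f"k_{n}.npz",**{k:im[k] for k in ("pixels","mtx","rvec","tvec")})
    for l in ["probe","probe_grip"]:
      for r in arm.outline_of(l,im)[:1]:
        m=r["mask"]; y,x=np.nonzero(m); print(n,l,np.round(r["box"]),round(r["conf"],2),cv2.minAreaRect(np.c_[x,y].astype(np.float32)))
im=dict(np.load("k_wrist.npz")); c=im["pixels"][100:340,180:460]; cv2.imwrite("pics/k_crop.png",cv2.resize(c,None,fx=2.4,fy=2.4,interpolation=cv2.INTER_CUBIC))
E
```

```text
30.7167 [ 541.1 -420.   263.6] [-0.66  0.53  0.58  1.62  0.    0.91]
wrist probe [319. 136.  38.  41.] 0.62 ((318.0, 134.5), (39.0, 38.0), 90.0)
wrist probe_grip [317. 134.  38.  38.] 0.83 ((317.7500305175781, 134.75001525878906), (38.890869140625, 38.18376159667969), 45.0)
side probe [374. 148.  15.  24.] 0.6 ((373.5, 148.5), (27.0, 11.0), 90.0)
side probe_grip [376. 150.  15.  27.] 0.5 ((373.0, 148.5), (27.0, 12.0), 90.0)
scene probe [144. 283.  25.  64.] 0.95 ((144.29409790039062, 282.0141906738281), (60.75224685668945, 19.230180740356445), 86.05481719970703)
scene probe_grip [144. 282.  24.  57.] 0.83 ((144.7238311767578, 281.9224853515625), (61.15001678466797, 20.418851852416992), 83.8844985961914)
```

View pics/k_crop.png

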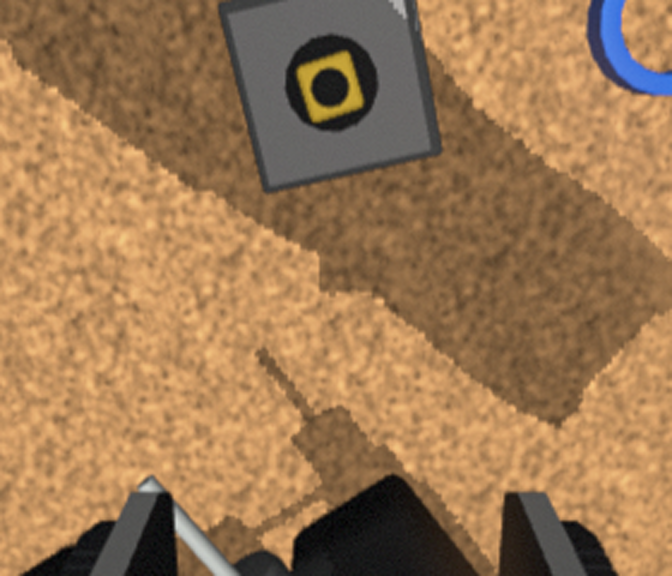

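```bash
python3 - <<'E'
from h import *
im=dict(np.load("k_wrist.npz")); hsv=cv2.cvtColor(im["pixels"],cv2.COLOR_BGR2HSV)
m=cv2.inRange(hsv,(22,100,80),(32,255,255)); m[:, :250]=0;m[:,400:]=0;m[200:]=0
m=cv2.morphologyEx(m,cv2.MORPH_OPEN,np.ones((2,2)))
c=max(cv2.findContours(m,0,1)[0],key=cv2.contourArea)
P=np.array([ray(im,q[0],151)[:2] for q in c],np.float32); r=cv2.minAreaRect(P); print(r,cv2.contourArea(c))
# stand plate corners from crop
cr=[(268,190),(440,152),(221,5)]
Q=[ray(im,(180+a/2.4,100+b/2.4),85)[:2] for a,b in cr]; print(np.round(Q,1),np.arctan2(*(Q[1]-Q[0])[::-1]),np.linalg.norm(Q[1]-Q[0]), np.arctan2(*(Q[2]-Q[0])[::-1])-np.pi/2)
q=(180+332/2.4,100+82/2.4); print("collar",ray(im,q,91))
for n in ("scene","side"):
    im=dict(np.load(f"k_{n}.npz")); hsv=cv2.cvtColor(im["pixels"],cv2.COLOR_BGR2HSV); m=cv2.inRange(hsv,(20,100,60),(34,255,255))
    k,_,s,c=cv2.connectedComponentsWithStats(m)
    for i in range(1,k):
        g=ray(im,c[i],121)
        if s[i][4]>30 and abs(g[0]-540)<60 and abs(g[1]+342)<60: print(n,s[i],g.round(1))
E
```

```text
((537.83935546875, -342.8328552246094), (17.841983795166016, 17.821557998657227), 17.986637115478516) 544.5
[[ 511.9 -383.5]
 [ 580.5 -368.4]
 [ 495.8 -314.5]] 0.2170968795018829 70.24409419398931 0.22889683645133196
collar [ 537.65327802 -341.94698439   91.        ]
scene [132 255  20  34 408] [ 540.  -345.4  121. ]
side [371 136   9  24 148] [ 537.5 -341.3  121. ]
```

```bash
python3 - <<'E'
from h import *
im=dict(np.load("k_side.npz"))
for u,z in [((390,136),0),((465,144),0),((411,110),170),((383,75),170),((436,94),170)]: print(u,z,ray(im,u,z).round(0))
E
```

```text
(390, 136) 0 [ 572. -596.    0.]
(465, 144) 0 [ 351. -646.    0.]
(411, 110) 170 [ 490. -476.  170.]
(383, 75) 170 [ 625. -638.  170.]
(436, 94) 170 [ 453. -587.  170.]
```

Emit:
{"method": "apply_moves", "body": {
  "steps": "-2 30 0 0.1; -2 60 0 0.2; -2 76 0 0.314; -2 76 -40 0.314; -2 76 -75 0.314; -2 76 -90 0.314; -2 76 -90 0.314; -2 76 -90 0.314; -2 76 -90 0.314",
  "jaw": 44
}}

```text
t: 31.92
eef_pos: [539.8, -344.8, 175.5]
tool_rot: [0.001, 0.587, 0.81, 0.0]
force: [0.5, -0.0, 0.4]
grip_width: 43.8
grasp_force: 0.0
```

```bash
python3 - <<'E'
from h import *
o=arm.get_obs();print(o['t'],o['eef_pos'].round(2),o['tool_rot'].round(4))
im=arm.get_image("wrist"); cv2.imwrite("pics/m_wrist.png",im["pixels"])
hsv=cv2.cvtColor(im["pixels"],cv2.COLOR_BGR2HSV)
m=cv2.inRange(hsv,(22,100,60),(32,255,255)); m[:, :250]=0;m[:,400:]=0
c=max(cv2.findContours(m,0,1)[0],key=cv2.contourArea)
print(cv2.boundingRect(c)); print("tcp top",proj(im,np.r_[o['eef_pos'][:2],151]))
P=np.array([ray(im,q[0],151)[:2] for q in c],np.float32); print(cv2.minAreaRect(P))
E
```

```text
31.9167 [ 539.82 -344.79  175.5 ] [0.001  0.5866 0.8098 0.    ]
(303, 231, 31, 55)
tcp top [[321.4123406  278.78691591]]
((534.0479736328125, -333.476806640625), (17.496110916137695, 33.06977844238281), 18.126977920532227)
```

View pics/m_wrist.png

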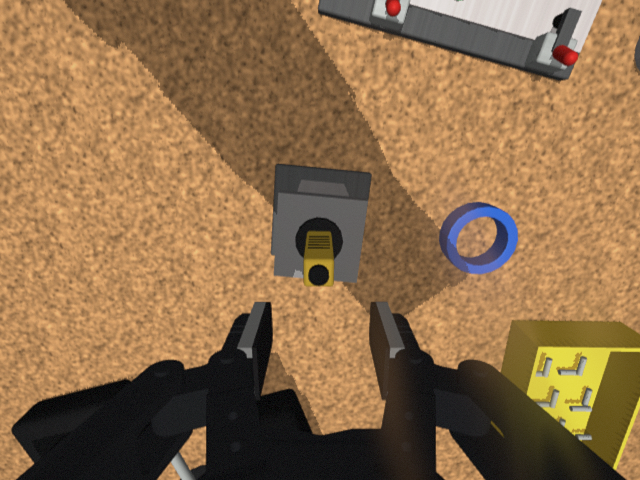

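The handle top at (318,274) sits midway between the pads and square to them. I'll go down and grip.

Emit:
{"method": "apply_moves", "body": {
  "steps": "0 0 -30 0; 0 0 -55 0; 0 0 -67 0; 0 0 -67 0; 0 0 -67 0; 0 0 -67 0"
}}

```text
t: 32.47
eef_pos: [540.2, -345.1, 108.9]
tool_rot: [0.001, 0.587, 0.81, 0.0]
force: [0.3, 1.1, 0.5]
grip_width: 43.9
grasp_force: 0.0
```

Emit:
{"method": "apply_moves", "body": {
  "steps": "0 0 0 0; 0 0 0 0; 0 0 0 0; 0 0 0 0; 0 0 0 0; 0 0 0 0; 0 0 0 0; 0 0 0 0",
  "jaw": 5,
  "grip_force": 60
}}

```text
t: 33.13
eef_pos: [539.6, -344.9, 108.3]
tool_rot: [0.001, 0.587, 0.81, -0.0]
force: [-2.1, 0.7, 6.5]
grip_width: 16.3
grasp_force: 58.8
```

```bash
python3 - <<'E'
from h import *
o=arm.get_obs();print(o['t'],o['eef_pos'].round(2),o['tool_rot'].round(4),o['grip_width'],o['force'],o['torque'])
E
```

```text
33.1333 [ 539.62 -344.89  108.34] [ 1.100e-03  5.867e-01  8.098e-01 -1.000e-04] 16.328156853531656 [-2.05484577  0.67942979  6.48512197] [-0.03705727  0.30486401 -0.025194  ]
```

Emit:
{"method": "apply_moves", "body": {
  "steps": "0 0 3 0; 0 0 8 0; 0 0 20 0; 0 0 40 0; 0 0 60 0; 0 0 78 0; 0 0 80 0; 0 0 80 0; 2 30 80 0; 5 65 80 0; 9 100 80 0; 13 135 80 0; 18 170 80 0; 22 195 80 0; 25 209 70 0; 25 209 50 0; 25 209 30 0; 25 209 15 0; 25 209 15 0; 25 209 15 0"
}}

```text
t: 34.8
eef_pos: [563.0, -135.4, 120.2]
tool_rot: [-0.002, 0.587, 0.81, -0.001]
force: [0.0, -1.0, -0.2]
grip_width: 16.6
grasp_force: 58.6
```

```bash
python3 - <<'E'
from h import *
o=arm.get_obs();print(o['t'],o['eef_pos'].round(2),o['tool_rot'].round(4),o['grip_width'],o['force'].round(1))
t=o['eef_pos']
tip=t-[0,0,87.3]
tiles=[]
for n in ["wrist","scene","side"]:
    im=arm.get_image(n); np.savez(f"n_{n}.npz",**{k:im[k] for k in ("pixels","mtx","rvec","tvec")})
    uv=proj(im,tip)[0]; st=proj(im,[565,-135.7,16])[0]; print(n,"tip",uv.round(1),"start",st.round(1))
    u,v=uv.astype(int); c=im["pixels"][max(0,v-45):v+25,max(0,u-45):u+45]
    tiles.append(cv2.resize(c,(540,420),interpolation=cv2.INTER_CUBIC)); print("crop origin",u-45,v-45,"x6")
cv2.imwrite("pics/n.png",cv2.resize(np.hstack(tiles[1:]),(800,311)))
E
```

```text
34.8 [ 562.96 -135.39  120.2 ] [-1.600e-03  5.868e-01  8.098e-01 -7.000e-04] 16.611616165488797 [ 0.  -1.  -0.2]
wrist tip [321.6 245.2] start [323.9 239.7]
crop origin 276 200 x6
scene tip [265.1 288.2] start [265.7 295.7]
crop origin 220 243 x6
side tip [332.7 220.4] start [331.9 225.1]
crop origin 287 175 x6
```

View pics/n.png

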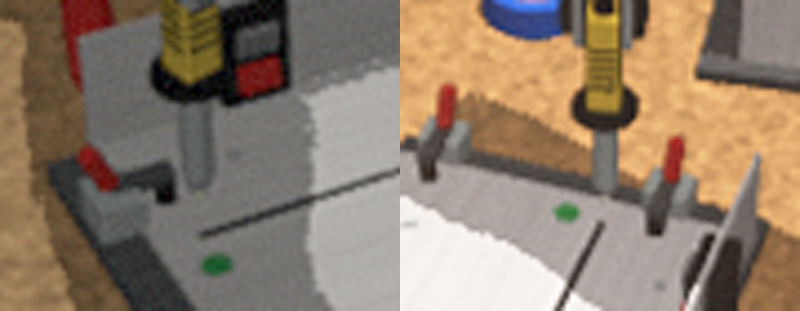

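```bash
sed -i 's/>15: A/>TH: A/; s/^M=/TH=15\nM=/; s/np.median(v)\*0.75-v/np.median(v)*FR-v/; s/^TH=15/TH=15;FR=.75/' seam.py; python3 - <<'E'
import seam; from seam import *
seam.TH=4; seam.FR=.9
t=np.array([562.96,-135.39,120.2])
for n in ["side","scene"]:
    im=dict(np.load(f"g_{n}.npz"))
    p=fit(im,[578.5,0,.081],(6,5,4,4)); print(n,p.round(3),tf(p,M[:1]).round(1))
    im=dict(np.load(f"n_{n}.npz")); px=im["pixels"].astype(float); hsv=cv2.cvtColor(im["pixels"],cv2.COLOR_BGR2HSV)
    sat=np.minimum(px[...,2],px[...,1])-px[...,0]
    D=[]
    for h in np.arange(-16,-4,1.):
        u,v=proj(im,t+[0,0,h])[0]; v=int(round(v)); u0=proj(im,t+[0,0,h])[0]
        # column of axis at row v
        a=proj(im,[t+[0,0,-20],t+[0,0,20]]); uc=a[0,0]+(v-a[0,1])*(a[1,0]-a[0,0])/(a[1,1]-a[0,1])
        xs=np.arange(int(uc)-9,int(uc)+10); s=sat[v,xs]; w=np.clip(s-50,0,80); 
        D.append((v,round((w*xs).sum()/w.sum()-uc,2),round(w.sum()/80,1)))
    D=sorted(set(D)); print(D)
    e=proj(im,[t-[0,0,80],t-[0,0,80]+[1,0,0],t-[0,0,80]+[0,1,0]]); print("du/dx,du/dy",(e[1]-e[0]).round(3),(e[2]-e[0]).round(3))
E
```

```text
n 120 rms 0.19
side [5.79016e+02 1.05000e-01 8.30000e-02] [[ 565.3 -136.5]]
[(194, np.float64(-1.68), np.float64(1.5)), (195, np.float64(-0.84), np.float64(1.8)), (196, np.float64(-1.13), np.float64(3.2)), (197, np.float64(-1.2), np.float64(3.3)), (198, np.float64(-1.13), np.float64(3.4))]
du/dx,du/dy [-0.379 -0.115] [-0.169  0.255]
n 105 rms 0.31
scene [ 5.77683e+02 -3.05000e-01  8.20000e-02] [[ 563.8 -136.9]]
[(253, np.float64(-2.37), np.float64(0.7)), (254, np.float64(-0.08), np.float64(0.9)), (255, np.float64(-0.93), np.float64(1.8)), (256, np.float64(-0.58), np.float64(2.1)), (257, np.float64(-0.5), np.float64(2.1)), (258, np.float64(-0.57), np.float64(1.9))]
du/dx,du/dy [0.171 0.306] [ 0.501 -0.131]
```

```bash
python3 - <<'E'
from h import *
t=np.array([562.96,-135.39,120.2])
for n in ["side","scene"]:
    im=dict(np.load(f"n_{n}.npz")); px=im["pixels"]; 
    for h in (-12,-30,-50,-60,-70):
        a=proj(im,[t+[0,0,h]])[0]; v=int(round(a[1])); u=int(a[0]); print(n,h,a.round(1)); print(px[v,u-10:u+11].tolist() if h==-12 else cv2.cvtColor(px,cv2.COLOR_BGR2GRAY)[v,u-10:u+11].tolist())
E
```

```text
side -12 [332.9 196.3]
[[110, 170, 222], [112, 171, 224], [116, 174, 231], [111, 168, 220], [58, 85, 120], [35, 37, 44], [32, 49, 63], [51, 127, 157], [56, 141, 175], [58, 141, 175], [53, 138, 173], [49, 126, 158], [52, 126, 157], [56, 137, 173], [44, 105, 132], [31, 50, 62], [29, 34, 39], [43, 59, 73], [82, 127, 171], [117, 178, 232], [115, 179, 230]]
side -30 [332.8 202.3]
[183, 179, 181, 178, 131, 59, 35, 39, 45, 43, 43, 43, 42, 43, 42, 37, 44, 141, 186, 185, 184]
side -50 [332.8 208.7]
[122, 121, 119, 115, 115, 121, 120, 123, 103, 111, 117, 117, 114, 97, 145, 168, 175, 182, 183, 187, 197]
side -60 [332.7 211.9]
[100, 119, 120, 120, 118, 128, 127, 128, 104, 107, 120, 119, 116, 101, 172, 195, 193, 193, 189, 190, 185]
side -70 [332.7 215. ]
[74, 76, 73, 74, 78, 76, 75, 76, 99, 111, 122, 120, 117, 107, 111, 113, 114, 109, 146, 149, 140]
scene -12 [263.  256.3]
[[96, 97, 102], [70, 68, 69], [29, 30, 31], [28, 70, 83], [37, 106, 126], [44, 107, 125], [50, 111, 127], [43, 105, 124], [46, 110, 128], [49, 113, 133], [41, 103, 119], [35, 100, 117], [40, 103, 120], [37, 101, 120], [38, 100, 117], [39, 105, 120], [39, 86, 101], [19, 24, 28], [16, 14, 8], [13, 6, 11], [29, 28, 29]]
scene -30 [263.5 264.1]
[111, 100, 79, 47, 31, 5, 17, 18, 14, 12, 19, 3, 20, 6, 14, 28, 28, 9, 15, 13, 16]
scene -50 [264.1 272.7]
[113, 113, 114, 115, 115, 112, 92, 88, 96, 97, 95, 91, 81, 88, 114, 118, 118, 117, 114, 116, 119]
scene -60 [264.4 276.9]
[118, 115, 118, 116, 119, 117, 107, 83, 95, 99, 98, 92, 82, 85, 105, 119, 112, 101, 102, 103, 109]
scene -70 [264.6 281.1]
[43, 51, 47, 50, 58, 86, 107, 88, 93, 95, 103, 92, 82, 79, 98, 114, 115, 115, 117, 116, 117]
```

Emit:
{"method": "apply_moves", "body": {
  "steps": "0.4 0 -8 0; 0.4 0 -15 0; 0.4 0 -17 0; 0.4 0 -17 0; 0.4 0 -17 0; 0.4 0 -17 0"
}}

```text
t: 35.45
eef_pos: [564.7, -135.3, 105.0]
tool_rot: [0.0, 0.587, 0.81, 0.0]
force: [0.4, -0.7, -2.0]
grip_width: 16.7
grasp_force: 58.8
```

```bash
cat > tipview.py <<'E'
from h import *
import sys
o=arm.get_obs();print(o['t'],o['eef_pos'].round(2),o['tool_rot'].round(4),o['force'].round(2))
t=o['eef_pos']; tip=t-[0,0,87.3]; tiles=[]
for n in ["scene","side","wrist"]:
    im=arm.get_image(n); np.savez(f"q_{n}.npz",**{k:im[k] for k in ("pixels","mtx","rvec","tvec")})
    uv=proj(im,tip)[0]; print(n,uv.round(1))
    u,v=uv.astype(int); print(u-16,v-20)
    tiles.append(cv2.resize(im["pixels"][v-20:v+16,u-16:u+20],(500,500),interpolation=cv2.INTER_CUBIC))
cv2.imwrite(sys.argv[1],cv2.resize(np.hstack(tiles),(798,266)) if 0 else cv2.resize(np.hstack(tiles[:2]),(800,400)))
E
python3 tipview.py pics/p1.png
```

```text
35.45 [ 564.65 -135.34  105.03] [1.000e-04 5.866e-01 8.099e-01 0.000e+00] [ 0.4  -0.68 -1.95]
scene [265.8 294.9]
249 274
side [332.  224.8]
315 204
wrist [321.1 244.9]
305 224
```

View pics/p1.png

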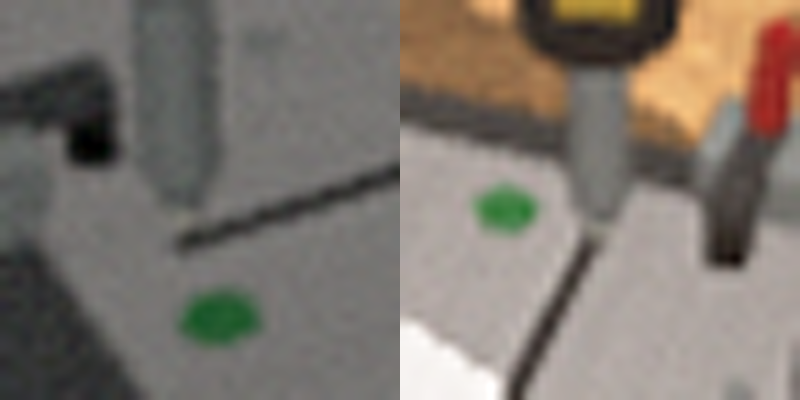

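The tip hangs right over the start of the line: scene crop tip (183,230) against line end (180,244), side crop (595,235) against (593,243). I'll lower it to light contact.

Emit:
{"method": "apply_moves", "body": {
  "steps": "0.4 0 0 0; 0.4 0 -1 0; 0.4 0 -2 0; 0.4 0 -3 0; 0.4 0 -4 0; 0.4 0 -4 0; 0.4 0 -4 0"
}}

```text
t: 36.18
eef_pos: [565.0, -135.4, 100.9]
tool_rot: [0.0, 0.587, 0.81, -0.0]
force: [0.4, 0.0, -0.3]
grip_width: 16.7
grasp_force: 59.0
```

```bash
python3 tipview.py pics/p2.png; python3 - <<'E'
for k in range(9):
    print("; ".join("%g %g 0 0"%(round(-8.6*i/63,1),round(104.65*i/63,1)) for i in range(1,17)) if k==0 else "",end="")
E
```

```text
36.1833 [ 565.04 -135.36  100.9 ] [ 1.000e-04  5.866e-01  8.098e-01 -0.000e+00] [ 0.4   0.01 -0.3 ]
scene [265.9 296.7]
249 276
side [331.8 225.9]
315 205
wrist [321.3 245. ]
305 225
-0.1 1.7 0 0; -0.3 3.3 0 0; -0.4 5 0 0; -0.5 6.6 0 0; -0.7 8.3 0 0; -0.8 10 0 0; -1 11.6 0 0; -1.1 13.3 0 0; -1.2 15 0 0; -1.4 16.6 0 0; -1.5 18.3 0 0; -1.6 19.9 0 0; -1.8 21.6 0 0; -1.9 23.3 0 0; -2 24.9 0 0; -2.2 26.6 0 0
```

View pics/p2.png

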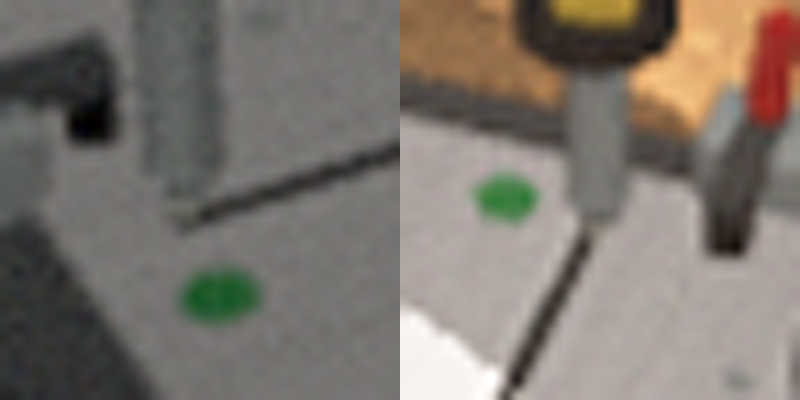

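The ball tip sits on the start of the line in both views, at (183,212) and (597,230). Starting the scan.

Emit:
{"method": "apply_moves", "body": {
  "steps": "-0.1 1.7 -0.3 0; -0.3 3.3 -0.4 0; -0.4 5 -0.4 0; -0.5 6.6 -0.4 0; -0.7 8.3 -0.4 0; -0.8 10 -0.4 0; -1 11.6 -0.4 0; -1.1 13.3 -0.4 0; -1.2 14.9 -0.4 0; -1.4 16.6 -0.4 0; -1.5 18.3 -0.4 0; -1.6 19.9 -0.4 0; -1.8 21.6 -0.4 0; -1.9 23.2 -0.4 0; -2 24.9 -0.4 0; -2.2 26.6 -0.4 0; -2.3 28.2 -0.4 0; -2.5 29.9 -0.4 0; -2.6 31.5 -0.4 0; -2.7 33.2 -0.4 0"
}}

```text
t: 38.0
eef_pos: [562.2, -102.0, 100.4]
tool_rot: [-0.0, 0.587, 0.81, -0.0]
force: [0.4, -0.7, 0.8]
grip_width: 16.8
grasp_force: 58.9
```

```bash
python3 tipview.py pics/p3.png
```

```text
38.0 [ 562.2  -101.97  100.44] [-1.000e-04  5.866e-01  8.099e-01 -1.000e-04] [ 0.44 -0.66  0.82]
scene [281.8 291.6]
265 271
side [327.3 235.1]
311 215
wrist [321.1 245.3]
305 225
```

View pics/p3.png

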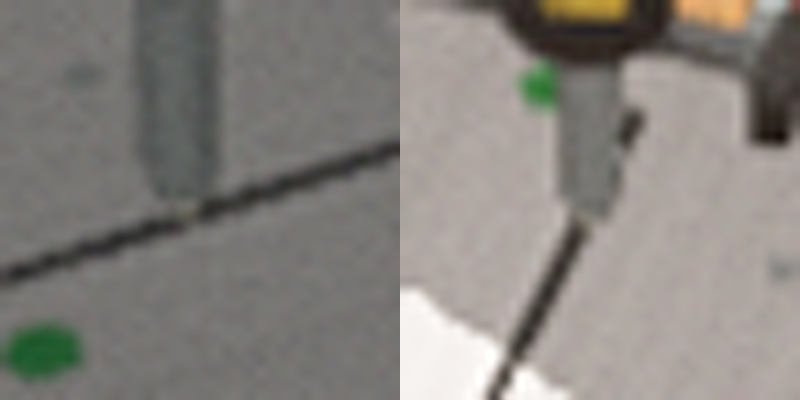

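The tip stays on the line in both views, at (185,210) and (588,222). I've now viewed 16 pictures, two over the limit of 14, so I'll view no more and go by numbers.

Emit:
{"method": "apply_moves", "body": {
  "steps": "-0.1 1.7 0 0; -0.3 3.3 0 0; -0.4 5 0 0; -0.5 6.6 0 0; -0.7 8.3 0 0; -0.8 10 0 0; -1 11.6 0 0; -1.1 13.3 0 0; -1.2 14.9 0 0; -1.4 16.6 0 0; -1.5 18.3 0 0; -1.6 19.9 0 0; -1.8 21.6 0 0; -1.9 23.2 0 0; -2 24.9 0 0; -2.2 26.6 0 0; -2.3 28.2 0 0; -2.5 29.9 0 0; -2.6 31.5 0 0; -2.7 33.2 0 0"
}}

```text
t: 39.82
eef_pos: [559.5, -68.8, 100.5]
tool_rot: [-0.0, 0.587, 0.81, -0.0]
force: [0.1, -1.3, 0.7]
grip_width: 16.5
grasp_force: 58.9
```

Emit:
{"method": "apply_moves", "body": {
  "steps": "-0.1 1.7 0 0; -0.3 3.3 0 0; -0.4 5 0 0; -0.5 6.6 0 0; -0.7 8.3 0 0; -0.8 10 0 0; -1 11.6 0 0; -1.1 13.3 0 0; -1.2 14.9 0 0; -1.4 16.6 0 0; -1.5 18.3 0 0; -1.6 19.9 0 0; -1.8 21.6 0 0; -1.9 23.2 0 0; -2 24.9 0 0; -2.2 26.6 0 0; -2.3 28.2 0 0; -2.5 29.9 0 0; -2.6 31.5 0 0; -2.8 33.2 0 0"
}}

```text
t: 41.48
eef_pos: [556.7, -35.6, 100.5]
tool_rot: [-0.0, 0.587, 0.81, -0.0]
force: [-0.7, -0.3, 0.2]
grip_width: 16.5
grasp_force: 58.9
```

Emit:
{"method": "apply_moves", "body": {
  "steps": "-0.1 1.7 0 0; -0.3 3.4 0 0; -0.4 5.1 0 0; 0.6 6.4 0 0; 1.5 7.8 0 0; 2.5 9.1 0 0; 3.4 10.5 0 0; 4.4 11.9 0 0; 5.3 13.2 0 0; 6.3 14.6 0 0; 7.2 15.9 0 0; 8.2 17.3 0 0; 9.2 18.6 0 0; 10.1 20 0 0; 11.1 21.4 0 0; 12 22.7 0 0; 13 24.1 0 0; 13.9 25.4 0 0; 14.9 26.8 0 0; 15.9 28.2 0 0"
}}

```text
t: 43.15
eef_pos: [572.8, -7.4, 100.5]
tool_rot: [-0.0, 0.587, 0.81, -0.0]
force: [-1.2, -0.7, 0.2]
grip_width: 16.8
grasp_force: 59.0
```

```bash
python3 - <<'E'
from h import *
o=arm.get_obs();t=o['eef_pos'];print(t)
S=np.array([565.1,-135.5]); 
for n in ("side","scene"):
    im=arm.get_image(n); g=cv2.cvtColor(im["pixels"],cv2.COLOR_BGR2GRAY)
    # line column/row near tip, looking 12 mm ahead and behind along x
    d=np.array([.575,.818]); nn=np.array([.818,-.575])
    for s in (8,12,16,20):
        off=np.arange(-6,6.1,.4); q=t[:2]+d*s+off[:,None]*nn; uv=proj(im,np.c_[q,np.full(len(q),16.)]).astype(np.float32)
        v=cv2.remap(g,uv[:,0][None],uv[:,1][None],1)[0].astype(float); w=np.clip(np.median(v)*.9-v,0,None); print(n,s,round((w*off).sum()/max(w.sum(),1),2),w.max())
E
```

```text
[572.75829332  -7.40281608 100.49158939]
side 8 0.76 28.10000000000001
side 12 0.82 54.7
side 16 0.19 38.2
side 20 1.27 35.10000000000001
scene 8 -0.48 30.200000000000003
scene 12 -0.16 15.100000000000009
scene 16 -0.02 13.900000000000006
scene 20 -0.03 29.0
```

Emit:
{"method": "apply_moves", "body": {
  "steps": "1 1.4 0 0; 1.9 2.7 0 0; 2.9 4.1 0 0; 3.8 5.4 0 0; 4.8 6.8 0 0; 5.7 8.2 0 0; 6.7 9.5 0 0; 7.6 10.9 0 0; 8.6 12.2 0 0; 9.6 13.6 0 0; 10.5 15 0 0; 11.5 16.3 0 0; 12.4 17.7 0 0; 13.4 19 0 0; 14.3 20.4 0 0; 15.3 21.7 0 0; 16.2 23.1 0 0; 17.2 24.5 0 0; 18.2 25.8 0 0; 19.1 27.2 0 0"
}}

```text
t: 44.92
eef_pos: [591.9, 19.8, 100.5]
tool_rot: [-0.0, 0.587, 0.81, -0.0]
force: [-0.8, -1.0, 0.0]
grip_width: 16.9
grasp_force: 59.0
```

Emit:
{"method": "apply_moves", "body": {
  "steps": "1 1.4 0 0; 1.9 2.7 0 0; 2.9 4.1 0 0; 3.8 5.4 0 0; 4.8 6.8 0 0; 5.7 8.2 0 0; 6.7 9.5 0 0; 7.6 10.9 0 0; 8.6 12.2 0 0; 9.5 13.6 0 0; 9.4 15.3 0 0; 9.2 16.9 0 0; 9.1 18.6 0 0; 9 20.2 0 0; 8.8 21.9 0 0; 8.7 23.6 0 0; 8.5 25.2 0 0; 8.4 26.9 0 0; 8.3 28.5 0 0; 8.1 30.2 0 0"
}}

```text
t: 46.58
eef_pos: [599.8, 50.0, 100.5]
tool_rot: [-0.0, 0.587, 0.81, -0.0]
force: [1.0, -0.4, 1.1]
grip_width: 16.5
grasp_force: 59.0
```

Emit:
{"method": "apply_moves", "body": {
  "steps": "-0.1 1.7 0 0; -0.3 3.3 0 0; -0.4 5 0 0; -0.5 6.6 0 0; -0.7 8.3 0 0; -0.8 10 0 0; -1 11.6 0 0; -1.1 13.3 0 0; -1.2 14.9 0 0; -1.4 16.6 0 0; -1.5 18.3 0 0; -1.6 19.9 0 0; -1.8 21.6 0 0; -1.9 23.2 0 0; -2 24.9 0 0; -2.2 26.6 0 0; -2.3 28.2 0 0; -2.5 29.9 0 0; -2.6 31.5 0 0; -2.7 33.2 0 0"
}}

```text
t: 48.25
eef_pos: [597.1, 83.2, 100.5]
tool_rot: [-0.0, 0.587, 0.81, -0.0]
force: [0.8, -0.8, 1.2]
grip_width: 16.7
grasp_force: 59.0
```

Emit:
{"method": "apply_moves", "body": {
  "steps": "-0.1 1.7 0 0; -0.3 3.3 0 0; -0.4 5 0 0; -0.5 6.6 0 0; -0.7 8.3 0 0; -0.8 10 0 0; -1 11.6 0 0; -1.1 13.3 0 0; -1.2 14.9 0 0; -1.4 16.6 0 0; -1.5 18.3 0 0; -1.6 19.9 0 0; -1.8 21.6 0 0; -1.9 23.2 0 0; -2 24.9 0 0; -2.2 26.6 0 0; -2.3 28.2 0 0; -2.5 29.9 0 0; -2.6 31.5 0 0; -2.7 33.2 0 0"
}}

```text
t: 49.92
eef_pos: [594.4, 116.4, 100.5]
tool_rot: [-0.0, 0.587, 0.81, -0.0]
force: [0.5, -1.2, 0.6]
grip_width: 16.5
grasp_force: 59.0
```

Emit:
{"method": "apply_moves", "body": {
  "steps": "-0.1 1.7 0 0; -0.3 3.3 0 0; -0.4 5 0 0; -0.5 6.6 0 0; -0.7 8.3 0 0; -0.8 10 0 0; -1 11.6 0 0; -1.1 13.3 0 0; -1.2 14.9 0 0; -1.4 16.6 0 0; -1.5 18.3 0 0; -1.6 19.9 0 0; -1.8 21.3 0 0; -1.8 21.3 0 0; -1.8 21.3 5 0; -1.8 21.3 20 0; -1.8 21.3 50 0; -1.8 21.3 80 0; -1.8 21.3 87 0; -1.8 21.3 87 0"
}}

```text
t: 51.58
eef_pos: [594.0, 138.0, 190.3]
tool_rot: [0.001, 0.587, 0.81, 0.002]
force: [-0.0, 0.1, -1.5]
grip_width: 16.6
grasp_force: 58.9
```

Emit:
{"method": "apply_moves", "body": {
  "steps": "-3 -25 0 0; -7 -60 0 0; -11 -98 0 0; -15 -137 0 0; -19 -176 0 0; -23 -215 0 0; -28 -254 0 0; -32 -293 0 0; -36 -332 0 0; -41 -371 0 0; -45 -410 0 0; -49 -445 0 0; -51 -468 0 0; -53 -479 0 0; -53 -482.5 0 0; -53 -482.5 0 0; -53 -482.5 0 0; -53 -482.5 0 0; -53 -482.5 0 0"
}}

```text
t: 53.17
eef_pos: [540.0, -343.5, 187.6]
tool_rot: [-0.0, 0.586, 0.81, 0.0]
force: [-0.0, -0.4, -1.0]
grip_width: 16.6
grasp_force: 58.9
```

```bash
python3 look.py side scene; python3 -c "
from h import *
o=arm.get_obs();print(o['eef_pos'],o['tool_rot'],o['force'])"
```

```text
53.1667 [ 540.  -343.5  187.6] 16.63690944834534
side blue tray 98 [537.  361.7]
side blue tray 98 [431.  319.1]
side orange tray 157 [541.5 308.1]
side orange tray 157 [428.3 287.7]
scene blue tray 97 [428.5 322.4]
scene blue tray 110 [533.1 364. ]
scene orange tray 107 [426.4 287.8]
scene orange tray 106 [542.  306.3]
[ 540.0248044  -343.88013712  187.7107847 ] [7.53664738e-05 5.86054339e-01 8.10271748e-01 2.38115358e-05] [-0.30621296  1.02720236 -0.77508844]
```

Emit:
{"method": "apply_moves", "body": {
  "steps": "-0.3 -0.9 0 0; -0.3 -0.9 0 0; -0.3 -0.9 -10 0; -0.3 -0.9 -20 0; -0.3 -0.9 -30 0; -0.3 -0.9 -40 0; -0.3 -0.9 -50 0; -0.3 -0.9 -60 0; -0.3 -0.9 -68 0; -0.3 -0.9 -74 0; -0.3 -0.9 -76 0; -0.3 -0.9 -76 0; -0.3 -0.9 -76 0"
}}

```text
t: 54.35
eef_pos: [539.6, -345.9, 111.7]
tool_rot: [0.0, 0.587, 0.81, -0.0]
force: [0.3, 0.4, -1.0]
grip_width: 16.5
grasp_force: 58.9
```

Emit:
{"method": "apply_moves", "body": {
  "steps": "0 0.7 -1 0; 0 0.7 -2 0; 0 0.7 -3 0; 0 0.7 -3 0; 0 0.7 -3 0"
}}

```text
t: 54.77
eef_pos: [539.3, -345.1, 108.5]
tool_rot: [0.0, 0.587, 0.81, -0.0]
force: [-0.4, -0.5, -0.9]
grip_width: 16.5
grasp_force: 58.9
```

Emit:
{"method": "apply_moves", "body": {
  "steps": "0 0 0 0; 0 0 0 0; 0 0 0 0; 0 0 0 0; 0 0 0 0; 0 0 0 0; 0 0 10 0; 0 0 30 0; 0 0 60 0; 0 0 95 0; 0 0 100 0; 0 0 100 0",
  "jaw": 44
}}

```text
t: 55.77
eef_pos: [540.6, -346.0, 212.2]
tool_rot: [0.003, 0.587, 0.81, 0.0]
force: [0.2, 0.5, 0.2]
grip_width: 43.9
grasp_force: 0.0
```

```bash
python3 look.py side scene; python3 - <<'E'
from h import *
for n in ("scene","side"):
    im=arm.get_image(n); hsv=cv2.cvtColor(im["pixels"],cv2.COLOR_BGR2HSV); m=cv2.inRange(hsv,(20,100,60),(34,255,255))
    k,_,s,c=cv2.connectedComponentsWithStats(m)
    for i in range(1,k):
        g=ray(im,c[i],121)
        if s[i][4]>30 and abs(g[0]-540)<60 and abs(g[1]+342)<60: print(n,s[i],g.round(1))
E
```

```text
55.7667 [ 540.6 -346.   212.2] 43.89270390135965
side blue tray 116 [535.5 363.8]
side blue tray 98 [431.  319.1]
side orange tray 160 [541.6 308.2]
side orange tray 159 [428.2 287.9]
scene blue tray 95 [428.5 322.4]
scene blue tray 110 [533.1 364. ]
scene orange tray 109 [426. 288.]
scene orange tray 108 [542.1 306.5]
scene [132 255  20  34 404] [ 540.6 -345.7  121. ]
side [371 136   9  24 148] [ 537.  -340.4  121. ]
```

The probe is back in its stand. A blue weight got knocked while I was away, from (420,349) to about (429,324), so I'll put it back.

Emit:
{"method": "apply_moves", "body": {
  "steps": "-4 20 10 0; -10 58 10 -0.04; -16 98 10 -0.08; -23 138 10 -0.12; -29 178 10 -0.16; -36 218 10 -0.2; -43 258 10 -0.24; -49 298 10 -0.28; -56 338 10 -0.314; -62 378 10 -0.314; -69 418 10 -0.314; -76 458 10 -0.314; -82 498 10 -0.314; -89 538 0 -0.314; -96 578 -20 -0.314; -102 618 -50 -0.314; -108 650 -80 -0.314; -111 669 -95 -0.314; -111 669 -95 -0.314; -111 669 -95 -0.314",
  "jaw": 34,
  "grip_force": 40
}}

```text
t: 57.63
eef_pos: [426.2, 324.0, 110.8]
tool_rot: [-0.0, 0.705, 0.709, -0.003]
force: [-0.4, -0.0, 0.2]
grip_width: 34.1
grasp_force: 0.0
```

```bash
python3 look.py side scene wrist;python3 -c "
from h import *
o=arm.get_obs();print(o['eef_pos'],o['tool_rot'],o['force'])"
```

```text
57.6333 [426.2 324.  110.8] 34.08552143686922
side blue tray 144 [533.7 365.7]
side blue tray 154 [428.4 323.7]
side orange tray 159 [541.6 308.2]
side orange tray 55 [423.3 295.8]
scene blue tray 95 [428.8 321.9]
scene blue tray 111 [532.7 364.3]
scene orange tray 107 [427.6 287.1]
scene orange tray 109 [543.  305.4]
wrist blue tray 919 [536.4 367.4]
wrist blue tray 928 [427.4 325.3]
wrist orange tray 135 [541.8 339. ]
[428.58747983 323.15622048 113.84598311] [ 8.03128978e-05  7.06272548e-01  7.07940026e-01 -3.24028019e-05] [ 0.21498743 -0.87766012  0.5606141 ]
```

Emit:
{"method": "apply_moves", "body": {
  "steps": "0 0.5 -30 0; 0 0.5 -55 0; 0 0.5 -72 0; 0 0.5 -79 0; 0 0.5 -79 0; 0 0.5 -79 0; 0 0.5 -79 0"
}}

```text
t: 58.37
eef_pos: [429.4, 324.6, 36.0]
tool_rot: [0.0, 0.706, 0.708, 0.001]
force: [0.3, 0.4, 1.0]
grip_width: 33.6
grasp_force: 0.0
```

Emit:
{"method": "apply_moves", "body": {
  "steps": "0 0 0 0; 0 0 0 0; 0 0 0 0; 0 0 0 0; 0 0 0 0; 0 0 0 0; 0 0 0 0",
  "jaw": 5
}}

```text
t: 58.95
eef_pos: [429.0, 324.9, 35.8]
tool_rot: [0.0, 0.706, 0.708, 0.001]
force: [-1.0, -0.2, 7.8]
grip_width: 16.2
grasp_force: 38.9
```

Emit:
{"method": "apply_moves", "body": {
  "steps": "0 0 4 0; 0 0 14 0; 0 0 30 0; -4 12 35 0; -9 25 35 0; -9 25 35 0; -9 25 20 0; -9 25 10 0; -9 25 4 0; -9 25 2 0; -9 25 0.5 0; -9 25 -0.3 0; -9 25 -0.3 0; -9 25 -0.3 0"
}}

```text
t: 60.12
eef_pos: [418.7, 349.6, 35.9]
tool_rot: [-0.001, 0.706, 0.708, 0.0]
force: [-8.7, -3.7, 23.1]
grip_width: 16.4
grasp_force: 43.0
```

Emit:
{"method": "apply_moves", "body": {
  "steps": "0 0 0 0; 0 0 0 0; 0 0 0 0; 0 0 0 0; 0 0 0 0; 0 0 20 0; 0 0 50 0; 0 0 90 0; 30 -30 125 0; 60 -60 155 0; 65 -80 160 0; 65 -80 160 0; 65 -80 160 0; 65 -80 160 0",
  "jaw": 34
}}

```text
t: 61.28
eef_pos: [484.1, 269.2, 193.6]
tool_rot: [-0.0, 0.706, 0.708, -0.0]
force: [-0.6, -0.8, -1.0]
grip_width: 34.1
grasp_force: 0.0
```

```bash
python3 look.py side scene wrist; python3 - <<'E'
from h import *
im=arm.get_image("wrist"); px=im["pixels"]
for l in ["blue_weight_0_centre","orange_weight_0_centre"]:
    for r in arm.recognise(l,im): print(l,np.round(r["box"]),round(r["conf"],2))
print("squares",proj(im,[[420,349,6],[535,366.5,6],[428,291.5,6],[543.5,309.5,6]]).round(0).tolist())
E
```

```text
61.2833 [484.1 269.2 193.6] 34.08503356186624
side blue tray 138 [533.9 365.2]
side blue tray 107 [419.6 343.7]
side orange tray 160 [541.6 307.9]
side orange tray 159 [428.2 287.9]
scene blue tray 96 [416.8 346.7]
scene blue tray 111 [532.8 364.5]
scene orange tray 110 [426.5 288. ]
scene orange tray 107 [542.1 306.5]
wrist blue tray 582 [532.8 368. ]
wrist blue tray 582 [415.4 350.2]
blue_weight_0_centre [377. 110.  49.  54.] 0.96
orange_weight_0_centre [383. 177.  40.  40.] 0.73
squares [[256.0, 132.0], [378.0, 113.0], [267.0, 193.0], [383.0, 175.0]]
```

```bash
python3 - <<'E'
from h import *
im=arm.get_image("wrist"); px=im["pixels"]
hsv=cv2.cvtColor(px,cv2.COLOR_BGR2HSV)
for nm,c in (("knocked",(417.2,348.5)),("ok blue",(535.1,366.5)),("orange",(428.4,288.5))):
    # model silhouette: knob top & bottom, disc top rim
    a=np.linspace(0,2*np.pi,24)[:-1]
    disc=np.c_[c[0]+(20 if nm!="orange" else 16)*np.cos(a),c[1]+(20 if nm!="orange" else 16)*np.sin(a),np.full(23,30.)]
    uv=proj(im,disc); print(nm,"pred disc top box",uv.min(0).round(),uv.max(0).round(),"knobtop",proj(im,[*c,62])[0].round())
for l in ["blue_weight_0_centre","orange_weight_0_centre"]:
    for r in arm.outline_of(l,im):
        b=r["box"]; print(l,round(r["conf"],2),"box",(b[0]-b[2]/2).round(),(b[1]-b[3]/2).round(),(b[0]+b[2]/2).round(),(b[1]+b[3]/2).round())
for c in ("blue","orange"): print(c,[b for b in blobs(px,c,100) if b[1][4]<3000])
im=arm.get_image("scene")
for c in ("blue",): print(c,[b for b in blobs(im["pixels"],c,60) if b[1][4]<300 and b[0][1]>180])
for l in ["blue_weight_0_centre"]:
    for r in arm.outline_of(l,im): print("scene",np.round(r["box"]),round(r["conf"],2))
E
```

```text
knocked pred disc top box [225. 109.] [270. 156.] knobtop [240. 134.]
ok blue pred disc top box [359.  87.] [405. 136.] knobtop [388. 111.]
orange pred disc top box [246. 183.] [280. 217.] knobtop [258. 208.]Traceback (most recent call last):
  File "<stdin>", line 11, in <module>
AttributeError: 'float' object has no attribute 'round'
```

Emit:
{"method": "apply_moves", "body": {
  "steps": "-20 25 -20 0; -40 50 -40 0; -60 75 -70 0; -66.5 79.5 -90 0; -66.5 79.5 -90 0; -66.5 79.5 -90 0; -66.5 79.5 -90 0; -66.5 79.5 -110 0; -66.5 79.5 -135 0; -66.5 79.5 -150 0; -66.5 79.5 -156 0; -66.5 79.5 -156 0; -66.5 79.5 -156 0; -66.5 79.5 -156 0"
}}

```text
t: 62.85
eef_pos: [419.1, 349.3, 39.7]
tool_rot: [0.0, 0.706, 0.708, 0.001]
force: [0.3, 0.9, 1.0]
grip_width: 33.7
grasp_force: 0.0
```

Emit:
{"method": "apply_moves", "body": {
  "steps": "0 0 0 0; 0 0 0 0; 0 0 0 0; 0 0 0 0; 0 0 0 0; 0 0 0 0; 0 0 0 0",
  "jaw": 5
}}

```text
t: 63.43
eef_pos: [418.2, 349.2, 38.9]
tool_rot: [0.0, 0.706, 0.708, 0.001]
force: [-0.7, -0.5, 5.9]
grip_width: 4.7
grasp_force: 3.1
```

Emit:
{"method": "apply_moves", "body": {
  "steps": "0 0 0 0; 0 0 0 0; 0 0 0 0; 0 0 0 0; 0 0 0 0; 0 0 0 0; 0 0 -2 0; 0 0 -5 0; 0 0 -5 0; 0 0 -5 0",
  "jaw": 34
}}

```text
t: 64.27
eef_pos: [417.6, 348.7, 32.8]
tool_rot: [-0.0, 0.706, 0.708, -0.0]
force: [-0.1, -0.6, -0.9]
grip_width: 33.8
grasp_force: 0.0
```

Emit:
{"method": "apply_moves", "body": {
  "steps": "0 0 0 0; 0 0 0 0; 0 0 0 0; 0 0 0 0; 0 0 0 0; 0 0 0 0; 0 0 0 0",
  "jaw": 5
}}

```text
t: 64.85
eef_pos: [417.8, 348.9, 33.3]
tool_rot: [-0.0, 0.706, 0.708, 0.0]
force: [-1.4, -1.0, 2.5]
grip_width: 16.9
grasp_force: 39.2
```

Emit:
{"method": "apply_moves", "body": {
  "steps": "0 0 3 0; 0 0 8 0; 1.2 0.3 8 0; 2.3 0.3 8 0; 2.3 0.3 8 0; 2.3 0.3 4 0; 2.3 0.3 2 0; 2.3 0.3 1 0; 2.3 0.3 0.3 0; 2.3 0.3 0.3 0; 2.3 0.3 0.3 0"
}}

```text
t: 65.77
eef_pos: [420.1, 349.1, 33.4]
tool_rot: [-0.0, 0.706, 0.708, -0.0]
force: [0.4, 0.6, -1.8]
grip_width: 17.2
grasp_force: 39.1
```

Emit:
{"method": "apply_moves", "body": {
  "steps": "0 0 0 0; 0 0 0 0; 0 0 0 0; 0 0 0 0; 0 0 0 0; 0 0 20 0; 0 0 50 0; 0 0 90 0; 30 -30 125 0; 60 -60 155 0; 65 -80 160 0; 65 -80 160 0; 65 -80 160 0; 65 -80 160 0",
  "jaw": 34
}}

```text
t: 66.93
eef_pos: [484.9, 269.0, 193.1]
tool_rot: [-0.0, 0.706, 0.708, -0.0]
force: [-1.0, 0.4, -0.9]
grip_width: 34.2
grasp_force: 0.0
```

```bash
python3 look.py side scene wrist; python3 - <<'E'
from h import *
im=arm.get_image("wrist"); px=im["pixels"]
for nm,c,k in (("moved",(420.1,349.2),20),("ok blue",(535.1,366.5),20),("orange",(428.4,288.5),16)):
    a=np.linspace(0,2*np.pi,24)[:-1]; P=[]
    for r,z in ((k,6),(k,30),(10,62)): P.append(np.c_[c[0]+r*np.cos(a),c[1]+r*np.sin(a),np.full(23,z)])
    uv=proj(im,np.vstack(P)); print(nm,"pred box",uv.min(0).round(),uv.max(0).round(),"knobtop",proj(im,[*c,62])[0].round())
for l in ["blue_weight_0_centre","orange_weight_0_centre"]:
    for r in arm.outline_of(l,im):
        b=r["box"]; print(l,round(r["conf"],2),"box",*np.round([b[0]-b[2]/2,b[1]-b[3]/2,b[0]+b[2]/2,b[1]+b[3]/2]))
for c in ("blue","orange"): print(c,[b for b in blobs(px,c,100) if b[1][4]<3000])
E
```

```text
66.9333 [484.9 269.  193.1] 34.21224506422422
side blue tray 136 [534.  365.1]
side blue tray 106 [422.3 343.8]
side orange tray 159 [541.6 307.9]
side orange tray 158 [428.4 288. ]
scene blue tray 95 [418.3 347.7]
scene blue tray 111 [532.8 364.5]
scene orange tray 108 [426.4 287.8]
scene orange tray 108 [542.1 306.5]
wrist blue tray 581 [532.7 367.9]
wrist blue tray 586 [417.8 350.4]
moved pred box [227. 108.] [276. 155.] knobtop [242. 133.]
ok blue pred box [356.  87.] [404. 136.] knobtop [388. 110.]
orange pred box [245. 179.] [282. 219.] knobtop [257. 208.]
blue_weight_0_centre 0.56 box 351.0 84.0 400.0 135.0
orange_weight_0_centre 0.9 box 368.0 156.0 402.0 196.0
blue [([375.3, 110.0], [347, 79, 58, 64, 537]), ([314.4, 119.7], [284, 90, 60, 62, 533]), ([381.9, 109.1], [368, 96, 28, 26, 576]), ([256.9, 128.5], [223, 100, 62, 62, 458]), ([243.3, 130.9], [229, 119, 30, 25, 583])]
orange [([385.7, 177.9], [355, 145, 54, 57, 919]), ([323.2, 181.7], [295, 155, 56, 55, 362]), ([261.6, 197.4], [237, 164, 58, 55, 856])]
```

```bash
python3 -c "
from plant import arm
print(arm.sign_off())"
```

```text
the job is handed in; nothing more can be done
None
```

The job is handed in at about 67 s: four weights stand in places of their own colour (one blue was knocked aside and put back), the joint was scanned end to end at about 2 cm/s, and the probe is back in its stand; I went over the picture limit (16 viewed, 14 allowed), so the last part of the scan, the re-hanging and the final placement were checked by camera measurements only.

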